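Seat the washer carousel on its drive and load the canister

ROBOT

A 7-joint arm with a two-finger parallel gripper is mounted at the origin on the work surface. World frame = base frame: x ahead of the robot, y to its left, z up, the work surface at z = 0. Lengths are in mm, angles in rad, forces in N, time in s.
With the tool pointing down it reaches from about 400 to 875 mm from the base axis. Payload 4.4 kg.
Tool frame: the origin (TCP) lies at the very end of the fingers, on their centre line; the grasp point (between the pads) lies ctrl.grip_depth behind it (ctrl.grip_depth is the distance from the TCP to the grasp point, in mm); z points along the fingers, y is the direction in which the jaws open and shut (so a half turn about z gives the same grasp; the last joint's range is limited). The gripper opens to 85 mm and grips with 20 to 120 N. Pads are 22 mm wide; open, the fingers measure 114 mm over their backs; the gripper's body (76 mm by 85 mm) begins 54 mm behind the grasp point. The pads swing forward as they close: fully open they stand 13 mm farther back than shut.
Start: joints at [-1.218, 0.628, 0.038, 1.517, -0.027, 0.996, -0.02], TCP at [264.31, 593.851, 201.613] pointing down, gripper open.
Joint ranges: [-3.06, 3.06], [-0.37, 2.12], [-1.25, 1.32], [0.18, 2.47], [-1.1, 4.24], [0.23, 1.98], [-2.94, 2.94]. Speed limits (rad/s): [2.57, 2.57, 3.14, 3.14, 3.14, 3.14, 3.14].

INTERFACE

Orientations are given as [roll, pitch, yaw] about the fixed x, y, z axes, in that order (R = Rz(yaw) Ry(pitch) Rx(roll)).
In Python, from cell import ctrl gives the robot as it stands.
- The arm moves only by the tool servo_tool, never from a script. Its argument "commands" is one flat list of numbers, 5 for each row, row after row: the shift along the tool's x, y, z in units of 25 mm (1.0 is 25 mm), then the turn about the tool's z in units of 6 degrees (1.0 is 6 degrees), then the closure, from 0 (fully open) to 1 (shut). In form: [tx, ty, tz, twist, gripper, tx, ty, tz, twist, gripper, ...]. A call has 1 to 10 rows; each row is the pose to reach, as a shift and turn from the pose commanded when the call began, along the tool's axes at that moment; what a row does not reach only later rows make up. A row lasts 1/12 s, in which the tool goes at most 41.7 mm and 7.16 degrees, less where a joint would pass 70% of its speed; a pose out of reach is approached as far as the arm can. A call with a gripper value outside its range is refused whole. The fingers move at their own pace and stop on an object; the grip force is fixed at half the most. Time passes only in rows, so rows that repeat a pose let the fingers close. It gives the time, the measured TCP pose, the force and the opening at its end, in the units of the state.
- ctrl.read_state(): the state, without advancing time (a new reading comes with each control period).
- ctrl.get_image(name): name is "side" or "top"; returns a dict with "img" (420x560x3 uint8, blue, green, red), "K" (3x3 intrinsics, pixels), "dist_coeffs" ([k1, k2, p1, p2, k3] as OpenCV has them; the pictures are not rectified), "T" (4x4, takes a point from camera to world coordinates). Camera axes: x right, y down, z forward; pixel columns grow to the right and rows downward; lengths in mm; the calibration is good to about 2 mm. A picture is of the moment at which its call begins. There is no depth.
- ctrl.finish_job(): hands the job in, once; it reports no verdict.
The state is a dict: "clock": time; "qpos": joint angles; "qd": joint speeds; "tau": joint torques, N m; "eef_pos": TCP position; "tool_rot": TCP orientation; "force": force on the tool from outside, world axes, zero at the start; "torque": the same for the moment, N m; "width": finger opening in mm.
Only numpy, scipy, OpenCV 4.12 (cv2) and the standard library are available. Lean on these libraries where they do the work, as an engineer would, in place of code of your own. Each camera call takes 0.05 s, during which the arm holds its last target.

TASK

The round carousel was left perched on its drive unit with its slotted hub lying crosswise on the spindle's key. Push it round until the hub drops over the key and press it down in the middle until both spring latches snap over its deck and it is fully home. Only then lift the hanging canister up and off its hanger and set it down gently, upright in the middle of the deck between the four posts; leave everything else standing where it is.

Things in the scene. Friction and masses are not known exactly. Their poses are not given: they have to be found in the camera images.
- drive: Fixed grey drive unit on the table, 160 x 220 mm, 40 mm high; origin at the centre of its underside, z up. At its +y and -y ends stand two sprung steel latches, 24 mm wide, 100 mm from the spindle's axis, tops 122 mm above the table (inside each a rest pad for the deck, 96 mm high); they snap over the edge of the carousel's deck when it is pressed home.
- spindle (a point): Top of the drive's vertical spindle (20 mm round), 94 mm above the table at the drive's centre; axes as the drive. A steel key bar 10 mm wide, 80 mm long and 24 mm high lies through the spindle's foot along the drive's x axis, on the drive's top.
- carousel: Loose 0.6 kg carousel perched on the key. Origin: centre of its hub's underside, z up; 64 mm above the table when perched, about 53 when dropped onto the latches, 40 when home. Hub: block 70 x 64 mm, 56 tall, with a blind hole for the spindle and a slot 15 mm wide, 26 deep across its underside along its x axis. It drops when that is parallel to the drive's x axis, either way round, within about 0.05 rad.
- deck (a point): Centre of the deck's upper face, 62 mm above the carousel's origin, axes as the carousel. Deck: disc of 95 mm radius, 6 thick. Four posts, 12 mm thick, rise 35 mm from it, 84 mm from the axis, at 45, 135, 225 and 315 degrees from x. It turns easily when a post is pushed sideways slowly; a held push can keep it from dropping, easing off lets it drop; then it no longer turns. Pressing home takes 10 to 20 N at the deck's centre.
- hanger: Fixed hanger; origin on the table below the hanging canister's handle. Two steel prongs (8 mm thick, 84 mm apart, upper side 199 mm above the table) run in the hanger's -x direction from a post 85 mm away in +x; they end in upturned tips 30 mm beyond the handle in -x, 213 mm above the table. Nothing on it is higher.
- handle (a point): Centre of the flat top bar of the canister's handle; the point's axes are the canister's. The bar is 14 mm wide (x), 120 mm long (y) and 10 mm high (z) and lies on the two prongs at the start; between the prongs it is free for a grasp across its width.
- canister: The canister as a whole; same point and axes as foot.
- foot (a point): Centre of the canister's underside, 125 mm below the centre of the handle bar. The canister is a closed slotted metal drum, 100 mm across and 50 mm high, 0.3 kg, with the rigid handle standing over it as an arch (two uprights at its y = +-56 mm, 120 mm over all).
- detergent: Bystander: bottle, 70 mm across, 170 mm high; origin at the centre of its underside.
- jar: Bystander: jar, 68 mm across, 75 mm high, between the drive and the hanger; origin at the centre of its underside.
- beaker: Bystander: open steel beaker, 72 mm across, 85 mm high; origin at the centre of its underside.
- spray: Bystander: white bottle, 60 mm across, 140 mm high; origin at the centre of its underside.
- brush: Bystander: brush, 180 mm long, lying; origin at its underside.
- gasket: Bystander: rubber ring, 90 mm across, 14 mm high, lying; origin at the centre of its underside.
Things that resemble listed ones, but are neither listed nor needed, are in the scene too. What is shaped like the carousel but orange is not meant.

How it is judged (in metres and radians):
On the way, in this order (a step that is already met when the one before it is completed fails the run):
1. the carousel has dropped over the key and is fully home under its latches (z of carousel in the frame of drive below 0.0425 m and angle between the x axis of carousel and the x axis of drive, either way round below 0.1 rad and horizontal distance between carousel and drive below 0.005 m), for 0.2 s.
2. after that, the canister is lifted clear of the hanger's prongs (height (world z) of handle above 0.217 m), for 0.1 s.
At the end, for the whole second after the job is handed in: The carousel is fully home (within 2.5 mm of its lowest position), slot and key in line within 0.1 rad, within 5 mm of the spindle axis, at rest; the canister stands on the deck, upright within 0.08 rad, its foot flat on it (4 mm) and within 20 mm of its centre (all of step 1 and horizontal distance between foot and deck below 0.02 m and z of foot in the frame of deck between -0.004 and 0.004 m and angle between foot's own z axis and vertical below 0.08 rad and linear speed of carousel below 0.02 m/s); the robot touches nothing.
It fails at once if the canister is dropped or banged onto the carousel (over 60 N) (contact force between canister and carousel above 60 N).
It fails at once if a bystander is shifted by more than 50 mm (distance of any of detergent, jar, beaker, spray, brush, gasket from where it was at the start of the episode above 0.05 m).
It fails at once if an upright bystander is tipped (angle between any of detergent, jar, beaker, spray's own z axis and vertical above 0.5 rad).
It also fails if it takes over 72 s, if anything falls off the work surface, if the arm or the gripper's body presses on something with over 40 N, if the wrist force passes 120 N, or if a joint passes its speed limit or range.

## Working session

There is one attempt and no reset: what is moved stays moved. The work goes in short steps, Python scripts to look and compute and a tool call to move; the robot and the scene stay as the last step left them, time stands still between calls to the robot, and variables do not carry over. Pictures are saved under pics/ and viewed, and the job is handed in when it is done.

Besides the shell and the picture viewer there is one more tool, called by a JSON object that holds its "api" and its "payload", one argument or row to a line. servo_tool: Moves the arm, as the interface text tells. Its arguments: {"type":"object","properties":{"commands":{"type":"array","items":{"type":"number"}}},"required":["commands"]}

```bash
mkdir -p pics; ls; python3 - <<'E'
from cell import ctrl
import cv2, numpy as np
s=ctrl.read_state(); print(s, ctrl.grip_depth)
for n in ("side","top"):
    d=ctrl.get_image(n); cv2.imwrite(f"pics/{n}0.png",d["img"]); print(n,d["K"],d["dist_coeffs"],d["T"])
E
```

```text
pics
{'clock': 0.0, 'qpos': array([-1.21778646,  0.62941255,  0.03844419,  1.5183737 , -0.02701588,
        0.99629493, -0.02002297]), 'qd': array([ 0.00010615,  0.00056963, -0.00077711, -0.00088758,  0.00112932,
       -0.00057905, -0.0012047 ]), 'tau': array([ 1.21735051e-03, -5.63420641e+01,  1.22640934e+00, -1.93448746e+01,
        1.09544961e-02,  1.04330099e-02,  7.35781441e-06]), 'eef_pos': array([264.02748402, 593.20241941, 200.64432188]), 'tool_rot': array([-3.13962226e+00,  1.76963831e-05,  2.72274925e+00]), 'force': array([ 0.4386122 , -0.18893076,  0.22201866]), 'torque': array([-0.00141502,  0.01686709, -0.06612502]), 'width': 85.45711889844159} 18.700000000000003
side [[457.6219458    0.         281.59674229]
 [  0.         457.6219458  201.20197529]
 [  0.           0.           1.        ]] [-0.13884924  0.          0.          0.          0.        ] [[-9.58117894e-01 -1.83899012e-01  2.19525066e-01  1.88092740e+02]
 [-2.86174684e-01  6.43439608e-01 -7.09992621e-01  1.13564664e+03]
 [-1.06841810e-02 -7.43079151e-01 -6.69118244e-01  1.19645577e+03]
 [ 0.00000000e+00  0.00000000e+00  0.00000000e+00  1.00000000e+00]]
top [[456.83587167   0.         280.77750647]
 [  0.         456.83587167 221.6242791 ]
 [  0.           0.           1.        ]] [-0.08352504  0.          0.          0.          0.        ] [[ 7.16025993e-03 -9.91880987e-01  1.26967867e-01  3.50399700e+02]
 [-9.99905892e-01 -5.61595978e-03  1.25167289e-02  7.03010867e+00]
 [-1.17020590e-02 -1.27045541e-01 -9.91827854e-01  1.39915001e+03]
 [ 0.00000000e+00  0.00000000e+00  0.00000000e+00  1.00000000e+00]]
```

View pics/side0.png

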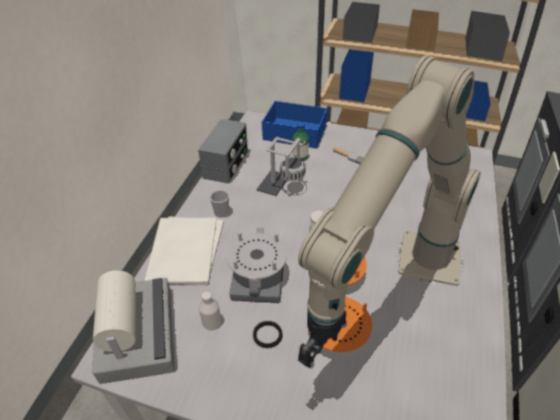

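View pics/top0.png

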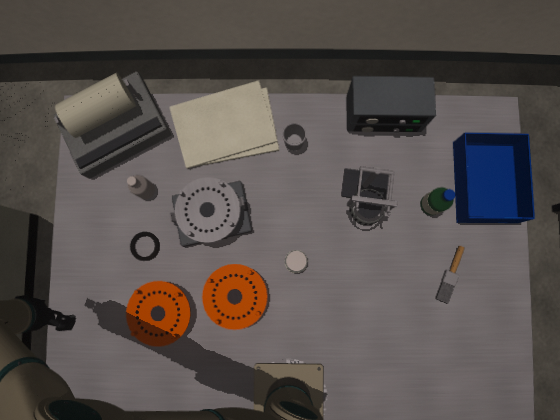

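The grey carousel on its drive is at about (207,210) in top and (257,258) in side. The orange look-alikes are at (158,313) and (235,296) in top. The hanger with the canister is at (370,195) in top and (285,165) in side. I'll take close crops of these next.

```bash
python3 - <<'E'
import cv2, numpy as np
t=cv2.imread("pics/top0.png"); s=cv2.imread("pics/side0.png")
def c(im,x,y,w,h,f): return cv2.resize(im[y:y+h,x:x+w],None,fx=f,fy=f,interpolation=cv2.INTER_CUBIC)
cv2.imwrite("pics/c1.png",np.hstack([c(t,160,165,100,100,4),c(s,215,215,100,100,4)]))
cv2.imwrite("pics/c2.png",np.hstack([c(t,330,150,100,100,4),c(s,240,120,100,100,4)]))
E
```

```text
(no output)
```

View pics/c1.png

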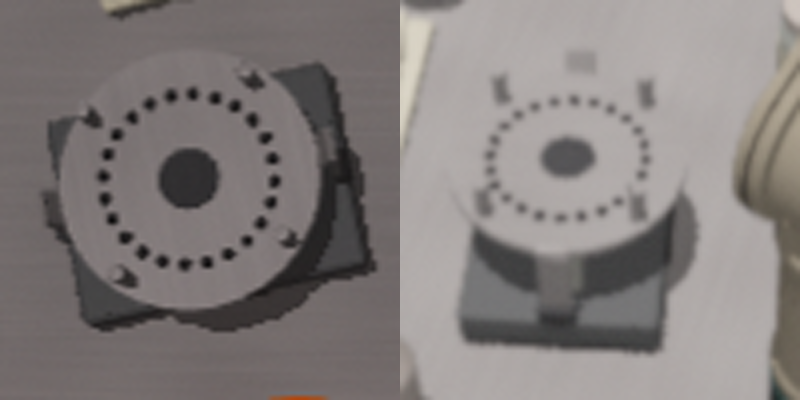

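View pics/c2.png

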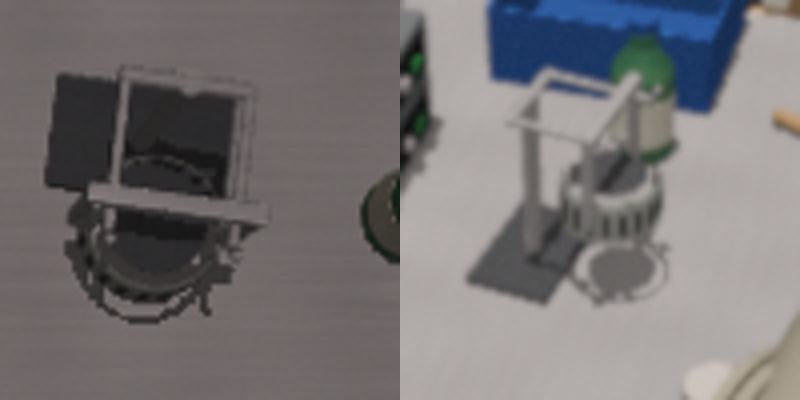

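```bash
cat > h.py <<'E'
import cv2, numpy as np
from cell import ctrl
def undist(d,p):
    q=cv2.undistortPoints(np.array(p,float).reshape(-1,1,2),d["K"],d["dist_coeffs"]).reshape(-1,2)
    return np.c_[q,np.ones(len(q))]
def plane(d,p,z):
    T=d["T"]; r=undist(d,p)@T[:3,:3].T; o=T[:3,3]
    return o+r*((z-o[2])/r[:,2])[:,None]
def tri(d1,p1,d2,p2):
    A=[];b=[]
    out=[]
    for a,c in zip(np.reshape(p1,(-1,2)),np.reshape(p2,(-1,2))):
        M=np.zeros((3,3));v=np.zeros(3)
        for d,p in ((d1,a),(d2,c)):
            r=(undist(d,p)@d["T"][:3,:3].T)[0]; r/=np.linalg.norm(r)
            P=np.eye(3)-np.outer(r,r); M+=P; v+=P@d["T"][:3,3]
        out.append(np.linalg.solve(M,v))
    return np.array(out)
def proj(d,X):
    T=np.linalg.inv(d["T"]); X=np.array(X,float).reshape(-1,3)
    rv=cv2.Rodrigues(T[:3,:3])[0]
    return cv2.projectPoints(X,rv,T[:3,3],d["K"],d["dist_coeffs"])[0].reshape(-1,2)
def crop(im,x,y,w,h,f,name):
    cv2.imwrite(name,cv2.resize(im[y:y+h,x:x+w],None,fx=f,fy=f,interpolation=cv2.INTER_CUBIC))
E
python3 - <<'E'
from h import *
t=cv2.imread("pics/top0.png"); s=cv2.imread("pics/side0.png")
crop(t,165,170,95,82,8,"pics/d1.png"); crop(s,220,218,80,75,8,"pics/d2.png")
crop(t,335,155,70,75,8,"pics/d3.png"); crop(s,252,130,65,70,8,"pics/d4.png")
E
```

```text
(no output)
```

View pics/d1.png

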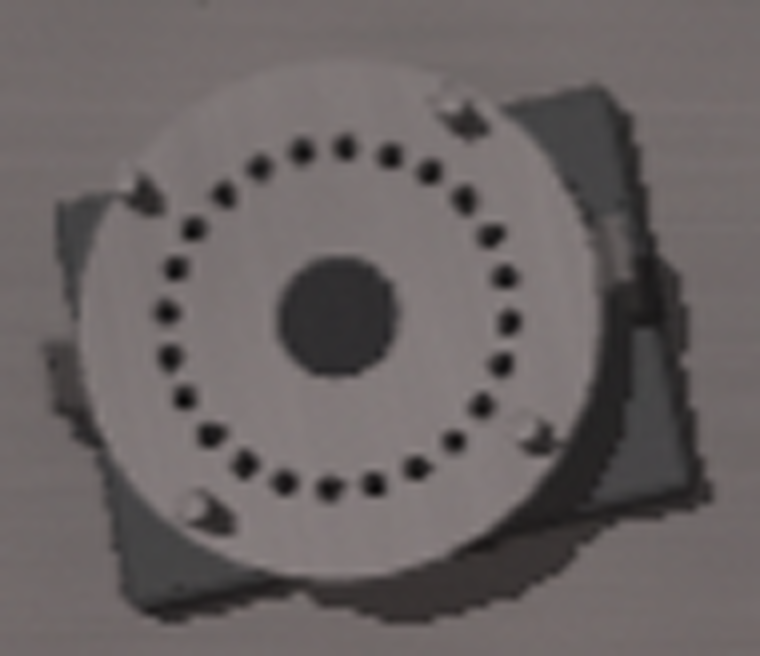

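View pics/d2.png

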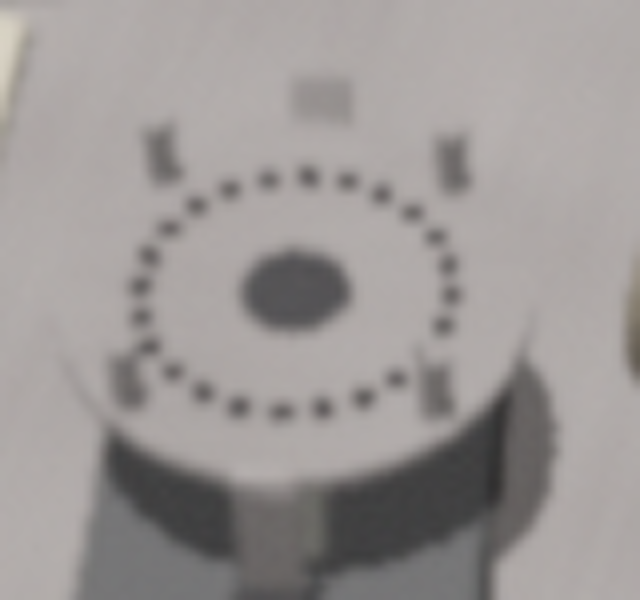

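View pics/d3.png

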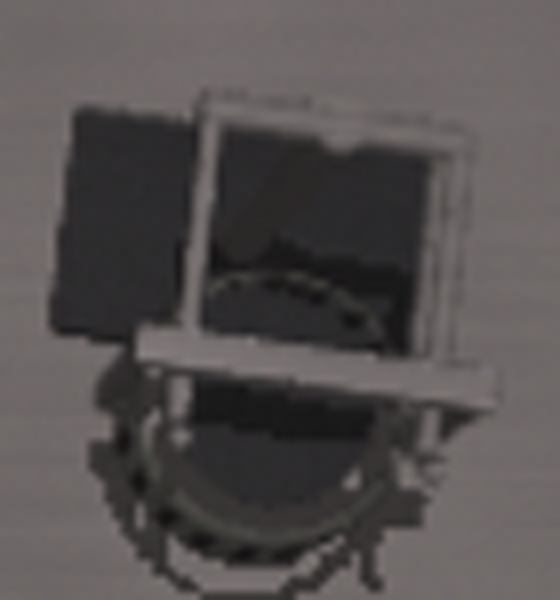

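View pics/d4.png

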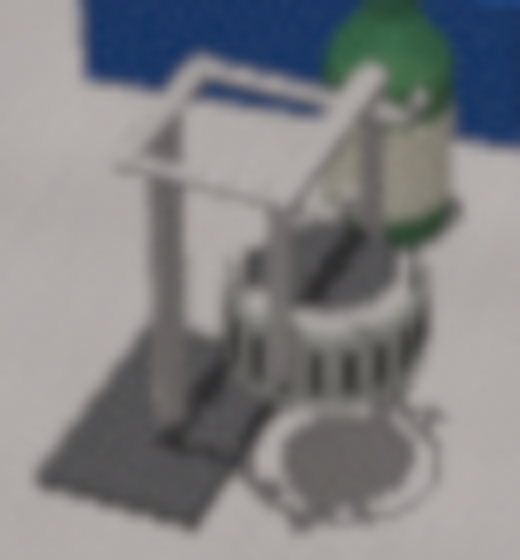

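```bash
cat >> h.py <<'E'
def uc(p,x,y,f): return (np.array(p,float)+.5)/f-.5+np.array([x,y])
E
python3 - <<'E'
from h import *
np.set_printoptions(precision=1,suppress=True)
T=ctrl.get_image("top");S=ctrl.get_image("side")
# dots & center blob top and side
im=T["img"]; g=cv2.cvtColor(im,cv2.COLOR_BGR2GRAY)
pt=uc([[338,317],[455,103],[125,185],[203,508],[530,432]],165,170,8)
ps=uc([[295,290]],220,218,8)
print("hub tri",tri(T,pt[0],S,ps[0]))
print("hub plane126",plane(T,pt[:1],126),plane(S,ps,126))
P=plane(T,pt[1:],161); print("posts",P,P.mean(0))
c=P.mean(0)
for p in P: print(np.hypot(*(p-c)[:2]),np.degrees(np.arctan2(*(p-c)[1::-1])))
pS=uc([[158,128],[452,138],[430,362],[120,358]],220,218,8)
P=plane(S,pS,161); print("postsS",P,P.mean(0)); c=P.mean(0)
for p in P: print(np.hypot(*(p-c)[:2]),np.degrees(np.arctan2(*(p-c)[1::-1])))
# drive top corners z=40
C=plane(T,uc([[605,88],[60,205],[700,485],[130,600]],165,170,8),40);print("drive",C,C.mean(0))
for a,b in((0,1),(2,3),(0,2),(1,3)): v=C[a]-C[b]; print(np.hypot(*v[:2]),np.degrees(np.arctan2(v[1],v[0])))
# latch tops 
hb=uc([[137,327],[495,366],[137,358],[495,405]],335,155,8); H=plane(T,hb,209); print("bar",H,H.mean(0)); 
v=(H[0]+H[2]-H[1]-H[3])/2; print(np.hypot(*v[:2]),np.degrees(np.arctan2(v[1],v[0])))
hs=uc([[283,208],[372,72]],252,130,8);H=plane(S,hs,209);print("barS",H,H.mean(0)); v=H[1]-H[0];print(np.hypot(*v[:2]),np.degrees(np.arctan2(v[1],v[0])))
E
```

```text
hub tri [[551.6 236.9 103.4]]
hub plane126 [[547.7 232.8 126. ]] [[544.6 255.5 126. ]]
posts [[617.5 188.  161. ]
 [588.3 302.3 161. ]
 [475.9 271.3 161. ]
 [502.8 159.4 161. ]] [546.1 230.3 161. ]
82.97341337435007 -30.621708738337947
83.50418814380771 59.686091432569995
81.326865277097 149.69428183380114
83.06311852118692 -121.44892338824326
postsS [[612.2 219.2 161. ]
 [499.5 192.3 161. ]
 [473.6 303.8 161. ]
 [584.3 334.1 161. ]] [542.4 262.4 161. ]
82.04245481902223 -31.731185169067953
82.16560708213106 -121.4813898552799
80.31588606718357 148.93128876582662
83.1197300833836 59.70974639316591
drive [[649.6 148.6  40. ]
 [603.7 355.9  40. ]
 [498.  110.   40. ]
 [453.3 323.7  40. ]] [551.2 234.6  40. ]
212.40804516693748 -77.51675959339416
218.29040895056772 -78.17204907932708
156.39713188155142 14.265172972935062
153.82825849921036 12.10897348993023
bar [[ 573.7 -165.2  209. ]
 [ 561.4 -284.   209. ]
 [ 563.3 -165.   209. ]
 [ 548.3 -283.6  209. ]] [ 561.7 -224.5  209. ]
119.48492121350722 83.44919531714228
barS [[ 564.3 -154.8  209. ]
 [ 553.8 -271.4  209. ]] [ 559.1 -213.1  209. ]
117.06656798679936 -95.1253973947133
```

```bash
python3 - <<'E'
from h import *
np.set_printoptions(precision=1,suppress=True)
T=ctrl.get_image("top");S=ctrl.get_image("side")
def blob(d,box,f):
    x,y,w,h=box; m=f(d["img"][y:y+h,x:x+w].astype(int)).astype(np.uint8)
    n,l,s,c=cv2.connectedComponentsWithStats(m); i=1+s[1:,4].argmax(); return c[i]+[x,y],s[i]
dk=lambda th:(lambda a:a.max(2)<th)
for nm,b1,b2,th,z in (("gasket",(125,225,45,45),(245,312,45,40),50,7),):
    a=blob(T,b1,dk(th));b=blob(S,b2,dk(th)); print(nm,a,b,plane(T,a[0],z),plane(S,b[0],z),tri(T,a[0],S,b[0]))
for v in (70,80,90):
    a=blob(T,(192,195,30,30),dk(v));b=blob(S,(245,243,25,25),dk(v+20)); print(a,b,tri(T,a[0],S,b[0]))
# world corners: robot TCP
st=ctrl.read_state(); print(proj(T,st["eef_pos"]),proj(S,st["eef_pos"]))
for X in ([0,0,0],[551,235,126],[560,-222,209],[550,235,0]): print(X,proj(T,X),proj(S,X))
E
```

```text
gasket (array([144.7, 245.4]), array([  5,   7,  30,  29, 341], dtype=int32)) (array([267.5, 334.5]), array([  9,  10,  28,  25, 170], dtype=int32)) [[452.2 444.    7. ]] [[449.6 450.5   7. ]] [[452.  446.2  -0.5]]
(array([206.8, 209.2]), array([  8,   7,  14,  15, 167], dtype=int32)) (array([256.7, 253.9]), array([ 7,  8, 11,  7, 60], dtype=int32)) [[551.2 236.9 103.4]]
(array([206.7, 209.1]), array([  8,   7,  15,  15, 176], dtype=int32)) (array([256.4, 253.8]), array([ 6,  7, 12,  8, 74], dtype=int32)) [[551.7 237.1 103.7]]
(array([206.8, 209.1]), array([  8,   7,  15,  15, 181], dtype=int32)) (array([256.4, 253.9]), array([ 6,  7, 12,  9, 88], dtype=int32)) [[551.8 237.  102.9]]
[[ 64.8 310. ]] [[320.7 359.8]]
[0, 0, 0] [[287.8 398. ]] [[430.4 256.6]]
[551, 235, 126] [[206.1 208. ]] [[256.6 248.7]]
[560, -222, 209] [[373.2 200.7]] [[293.  145.5]]
[550, 235, 0] [[213.1 214.7]] [[258.7 274.1]]
```

```bash
python3 - <<'E'
from h import *
np.set_printoptions(precision=1,suppress=True)
T=ctrl.get_image("top");S=ctrl.get_image("side")
pt=uc([[455,103],[530,432],[203,508],[125,185]],165,170,8)
pS=uc([[158,128],[452,138],[430,362],[120,358]],220,218,8)
print(tri(T,pt,S,pS))
hb=uc([[497,386],[137,343]],335,155,8);hs=uc([[372,72],[283,208]],252,130,8)
print("bar",tri(T,hb,S,hs[[0,1]]))
# drive bounds: far latch
for z in (126,103): 
  for c in ([551,236],): 
    a=np.radians(13.0); y=np.array([-np.sin(a),np.cos(a)])
    L=[np.r_[c+s*100*y,122] for s in(1,-1)]
    E=[np.r_[c+s*95*y,z] for s in(1,-1)]
    print(z,"latch S",(proj(S,L)-[220,218])*8,"T",(proj(T,L)-[165,170])*8,"edge S",(proj(S,E)-[220,218])*8)
crop(T["img"],40,280,60,60,8,"pics/e1.png");crop(S["img"],280,320,60,60,8,"pics/e2.png")
print((proj(T,[264,593,200.6])-[40,280])*8,(proj(S,[264,593,200.6])-[280,320])*8)
a=cv2.imread("pics/e1.png");b=cv2.imread("pics/e2.png");cv2.imwrite("pics/e.png",np.hstack([a,b])[:, :])
cv2.imwrite("pics/e.png",cv2.resize(np.hstack([a,b]),(800,400)))
E
```

```text
[[624.3 192.5 130.8]
 [507.8 163.5 129.4]
 [480.7 278.4 129.4]
 [595.2 310.  129.8]]
bar [[ 557.3 -287.1  198. ]
 [ 568.9 -166.6  200. ]]
126 latch S [[265.2 453. ]
 [317.4  73.7]] T [[ 54.1 367.3]
 [602.4 244.7]] edge S [[266.  435.8]
 [315.8  75.5]]
103 latch S [[265.2 453. ]
 [317.4  73.7]] T [[ 54.1 367.3]
 [602.4 244.7]] edge S [[269.3 474.3]
 [318.2 114.4]]
[[200.9 240.2]] [[326.3 317.5]]
```

View pics/e.png

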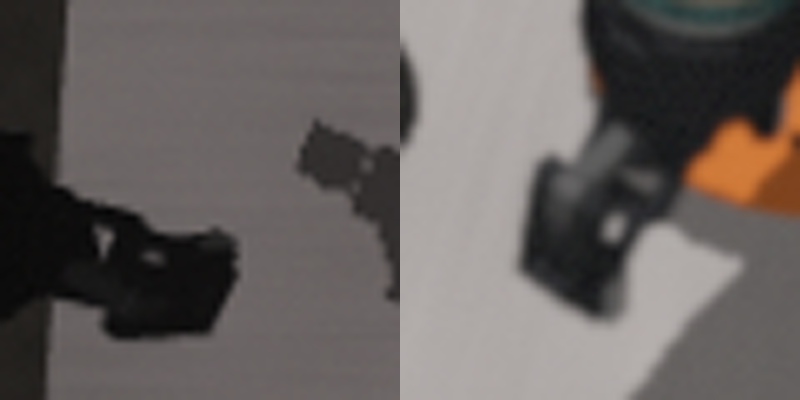

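```bash
python3 - <<'E'
from h import *
T=ctrl.get_image("top");S=ctrl.get_image("side")
a=T["img"];b=S["img"]
def c(im,x,y,w,h,f): return cv2.resize(im[y:y+h,x:x+w],None,fx=f,fy=f,interpolation=cv2.INTER_CUBIC)
cv2.imwrite("pics/f1.png",np.vstack([np.hstack([c(a,275,240,40,40,7),c(a,125,165,40,40,7)]),np.hstack([c(b,300,200,40,40,7),c(b,190,288,40,40,7)])]))
cv2.imwrite("pics/f2.png",np.hstack([c(a,275,115,40,40,8),c(b,200,185,40,40,8)]))
cv2.imwrite("pics/f3.png",c(b,222,270,70,40,10))
E
```

```text
(no output)
```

View pics/f1.png

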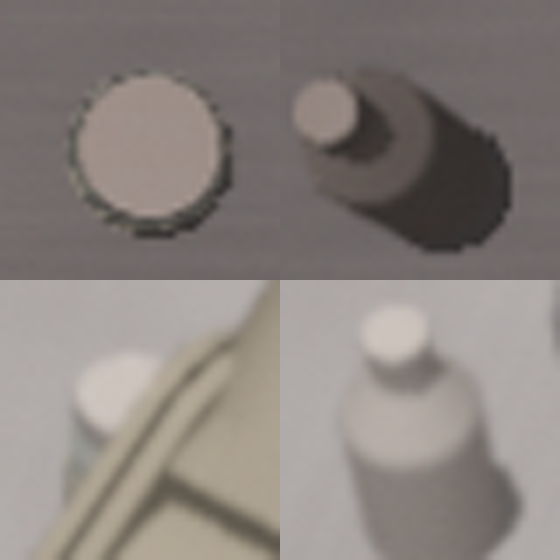

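View pics/f2.png

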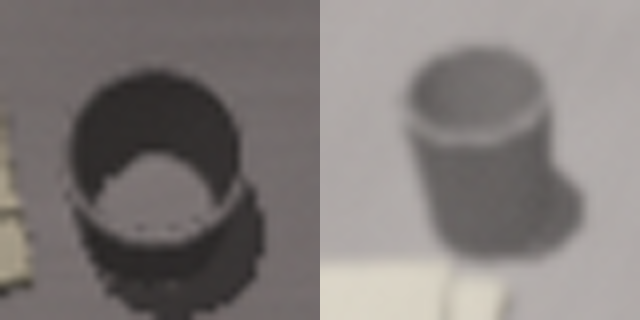

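View pics/f3.png

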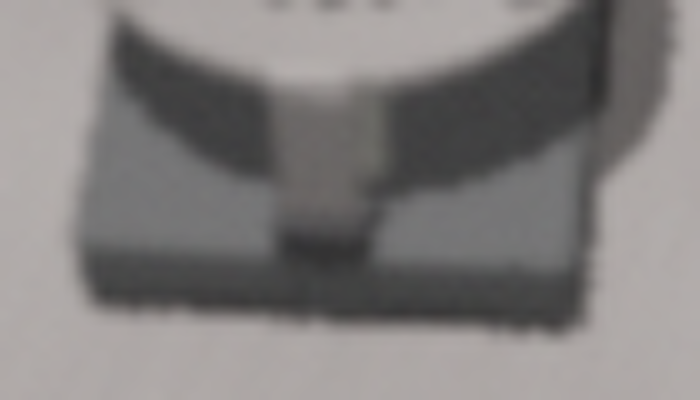

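```bash
python3 - <<'E'
from h import *
np.set_printoptions(precision=1,suppress=True)
T=ctrl.get_image("top");S=ctrl.get_image("side")
print("beaker85",tri(T,uc([155,158],275,115,8),S,uc([158,93],200,185,8)))
print("spray140",tri(T,uc([45,112],125,165,7),S,uc([116,52],190,288,7)))
print("drive40",tri(T,uc([[60,205],[130,600]],165,170,8),S,uc([[85,235],[580,265]],222,270,10)[::-1]), tri(T,uc([[60,205],[130,600]],165,170,8),S,uc([[85,235],[580,265]],222,270,10)))
X=[[604,356,40],[453,324,40],[551.2,236,40]]
print((proj(S,X)-[222,270])*10)
E
```

```text
beaker85 [[784.4 -13.7  78.4]]
spray140 [[628.3 452.3 136. ]]
drive40 [[520.5 341.8  68.3]
 [524.7 347.8  41.2]] [[603.5 357.4  33.1]
 [451.9 324.9  33.4]]
[[ 73.9 212.5]
 [566.3 243.7]
 [357.3 -34.8]]
```

```bash
python3 - <<'E'
from h import *
np.set_printoptions(precision=2,suppress=True)
T=ctrl.get_image("top");S=ctrl.get_image("side"); print(ctrl.read_state()["clock"])
L={"beaker":(uc([155,158],275,115,8),uc([158,93],200,185,8),85),"spray":(uc([45,112],125,165,7),uc([116,52],190,288,7),140),
"dA":(uc([60,205],165,170,8),uc([85,235],222,270,10),40),"dB":(uc([130,600],165,170,8),uc([580,265],222,270,10),40),
"gasket":(np.array([144.7,245.4]),np.array([267.5,333.5]),7),
"hub":(np.array([206.8,209.2]),np.array([256.5,253.9]),126),"hub115":(np.array([206.8,209.2]),np.array([256.5,253.9]),115),"hub102":(np.array([206.8,209.2]),np.array([256.5,253.9]),102)}
pt=uc([[455,103],[530,432],[203,508],[125,185]],165,170,8)
pS=uc([[158,128],[452,138],[430,362],[120,358]],220,218,8)
for i in range(4):
  for z in (161,150,137): L[f"post{i}_{z}"]=(pt[i],pS[i],z)
for k,(a,b,z) in L.items():
    X=plane(T,a,z); print(k,X[0],b-proj(S,X)[0])
E
```

```text
0.7
beaker [781.31 -13.75  85.  ] [-0.82  1.13]
spray [627.16 450.78 140.  ] [-0.45  1.14]
dA [603.7  355.95  40.  ] [0.56 1.79]
dB [453.3  323.68  40.  ] [0.98 1.78]
gasket [452.25 444.12   7.  ] [0.19 1.05]
hub [547.66 232.83 126.  ] [-1.34  5.5 ]
hub115 [549.37 234.78 115.  ] [-0.79  2.83]
hub102 [551.38 237.09 102.  ] [-0.15 -0.29]
post0_161 [617.52 188.   161.  ] [-1.85  7.1 ]
post0_150 [619.89 189.6  150.  ] [-1.23  4.49]
post0_137 [622.69 191.5  137.  ] [-0.5   1.43]
post1_161 [502.78 159.4  161.  ] [-2.06  7.39]
post1_150 [504.13 160.75 150.  ] [-1.58  4.76]
post1_137 [505.73 162.35 137.  ] [-1.03  1.69]
post2_161 [475.9 271.3 161. ] [-2.5   8.14]
post2_150 [477.02 273.65 150.  ] [-1.99  5.24]
post2_137 [478.33 276.42 137.  ] [-1.39  1.84]
post3_161 [588.26 302.35 161.  ] [-2.53  8.04]
post3_150 [590.38 304.97 150.  ] [-1.86  5.15]
post3_137 [592.87 308.07 137.  ] [-1.07  1.77]
```

{"api": "servo_tool", "payload": {
  "commands": [-4,-2,-1,0,1,-8,-4,-1.2,0,1,-12,-6,-1.2,0,1,-16.2,-8.3,-1.2,0,1,-16.2,-8.3,-1.2,0,1,-16.2,-8.3,-1.2,0,1,-16.2,-8.3,-1.2,0,1,-16.2,-8.3,-1.2,0,1,-16.2,-8.3,-1.2,0,1,-16.2,-8.3,-1.2,0,1]
}}

```text
clock: 1.53
eef_pos: [526.0, 269.1, 230.4]
tool_rot: [3.141, 0.0, 2.723]
force: [0.7, -0.5, 0.2]
width: -0.3
```

{"api": "servo_tool", "payload": {
  "commands": [0,0,0,0,1,0,0,0,0,1,0,0,0,0,1]
}}

```text
clock: 1.78
eef_pos: [524.6, 271.2, 229.9]
tool_rot: [3.141, -0.001, 2.722]
force: [0.4, 0.6, 0.6]
width: -0.0
```

```bash
python3 - <<'E'
from h import *
T=ctrl.get_image("top");S=ctrl.get_image("side"); print(ctrl.read_state()["eef_pos"])
cv2.imwrite("pics/t1.png",T["img"]);cv2.imwrite("pics/s1.png",S["img"])
def c(im,x,y,w,h,f): return cv2.resize(im[y:y+h,x:x+w],None,fx=f,fy=f,interpolation=cv2.INTER_CUBIC)
cv2.imwrite("pics/g1.png",np.hstack([c(T["img"],150,150,130,130,3),c(S["img"],195,180,130,130,3)]))
E
```

```text
[523.71402553 272.62482121 229.87711263]
```

View pics/g1.png

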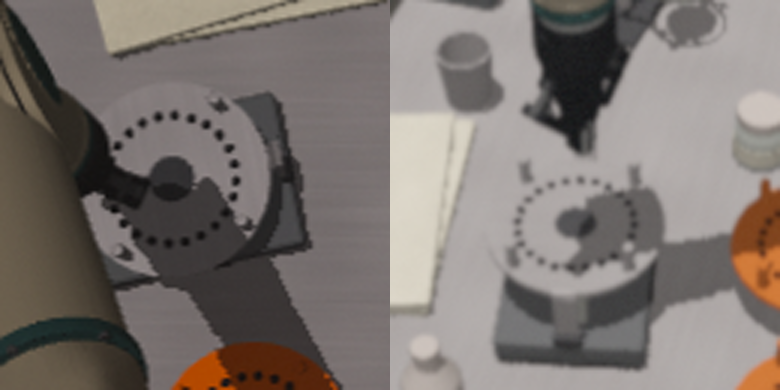

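```bash
python3 - <<'E'
from h import *
T=ctrl.get_image("top");S=ctrl.get_image("side"); p=ctrl.read_state()["eef_pos"]
print(p,proj(T,p),proj(S,p))
E
```

```text
[523.82262943 272.52437394 229.91244561] [[184.55471876 212.03848967]] [[259.53804709 235.86825282]]
```

{"api": "servo_tool", "payload": {
  "commands": [-0.8,-0.5,0.6,0,1,-1.56,-0.9,1.2,0,1,-1.56,-0.9,1.8,0,1,-1.56,-0.9,2.4,0,1,-1.56,-0.9,2.8,0,1,-1.56,-0.9,3.2,0,1,-1.56,-0.9,3.4,0,1,-1.56,-0.9,3.6,0,1,-1.56,-0.9,3.6,0,1]
}}

```text
clock: 2.73
eef_pos: [550.9, 234.7, 139.3]
tool_rot: [-3.141, -0.001, 2.724]
force: [-1.0, 0.4, -0.2]
width: -0.1
```

```bash
python3 - <<'E'
from h import *
T=ctrl.get_image("top");S=ctrl.get_image("side"); p=ctrl.read_state()["eef_pos"]
print(p,proj(T,p),proj(S,p)); a=T["img"].copy();b=S["img"].copy()
def c(im,x,y,w,h,f): return cv2.resize(im[y:y+h,x:x+w],None,fx=f,fy=f,interpolation=cv2.INTER_CUBIC)
A=c(a,150,150,100,100,4);B=c(b,210,180,100,100,4)
for I,q,o in ((A,proj(T,p)[0],(150,150)),(B,proj(S,p)[0],(210,180))):
    cv2.circle(I,tuple(int(v) for v in (q-o)*4+2),3,(0,0,255),1)
cv2.imwrite("pics/g2.png",np.hstack([A,B]))
E
```

```text
[551.60693157 234.74486707 140.33766536] [[205.2826609  207.01728469]] [[256.22936577 245.48928049]]
```

View pics/g2.png

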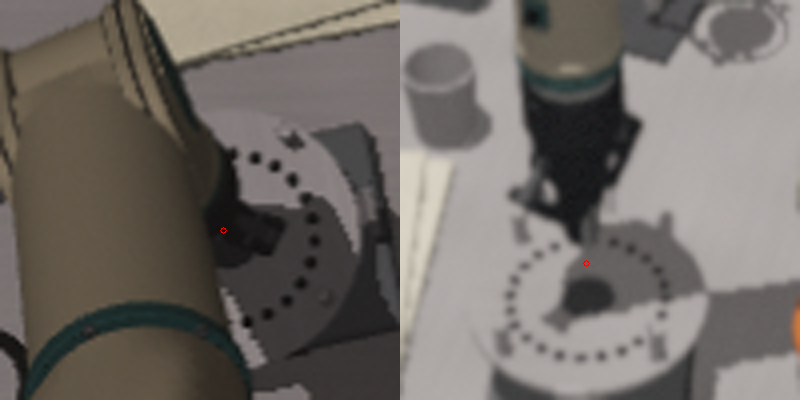

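{"api": "servo_tool", "payload": {
  "commands": [0,0,0.1,0,1,0,0,0.2,0,1,0,0,0.3,0,1,0,0,0.4,0,1,0,0,0.5,0,1]
}}

```text
clock: 3.25
eef_pos: [551.4, 234.4, 127.3]
tool_rot: [3.142, -0.0, 2.723]
force: [-0.1, -0.0, -0.3]
width: 0.0
```

{"api": "servo_tool", "payload": {
  "commands": [0,0,0.06,0,1,0,0,0.12,0,1,0,0,0.18,0,1,0,0,0.24,0,1]
}}

```text
clock: 3.58
eef_pos: [551.4, 234.4, 121.3]
tool_rot: [3.142, 0.0, 2.723]
force: [-0.3, 0.1, 0.2]
width: -0.1
```

{"api": "servo_tool", "payload": {
  "commands": [0,0,0.06,0,1,0,0,0.12,0,1,0,0,0.18,0,1,0,0,0.24,0,1]
}}

```text
clock: 3.92
eef_pos: [551.4, 234.4, 115.3]
tool_rot: [3.142, -0.0, 2.723]
force: [-0.2, -0.4, -0.5]
width: 0.2
```

{"api": "servo_tool", "payload": {
  "commands": [0,0,0.06,0,1,0,0,0.12,0,1,0,0,0.18,0,1]
}}

```text
clock: 4.17
eef_pos: [551.4, 234.4, 110.8]
tool_rot: [3.142, 0.0, 2.723]
force: [0.4, 0.0, 0.0]
width: -0.4
```

```bash
cat >> h.py <<'E'
def look(name,tx,ty,sx,sy,n=100,f=4):
    T=ctrl.get_image("top");S=ctrl.get_image("side"); p=ctrl.read_state()["eef_pos"]
    c=lambda im,x,y: cv2.resize(im[y:y+n,x:x+n],None,fx=f,fy=f,interpolation=cv2.INTER_CUBIC)
    A=c(T["img"],tx,ty);B=c(S["img"],sx,sy)
    for I,q,o in ((A,proj(T,p)[0],(tx,ty)),(B,proj(S,p)[0],(sx,sy))):
        cv2.circle(I,tuple(int(v) for v in (q-o)*f+f/2),3,(0,0,255),1)
    cv2.imwrite(name,np.hstack([A,B])); return T,S
E
python3 -c "
from h import *
look('pics/g3.png',150,150,210,190)"
```

```text
(no output)
```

View pics/g3.png

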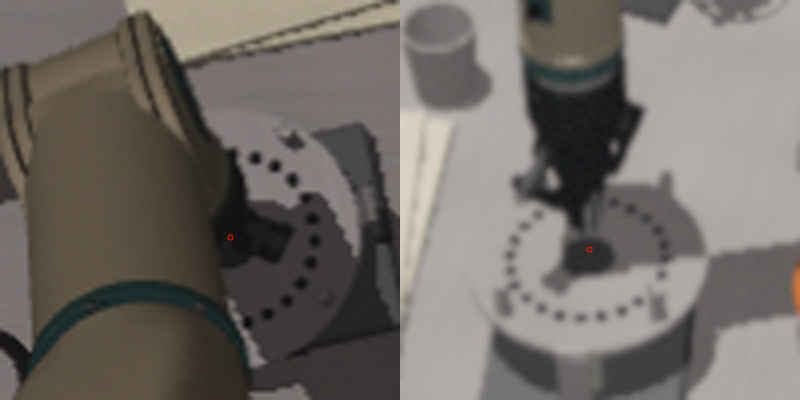

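```bash
python3 -c "
from h import *
S=ctrl.get_image('side');crop(S['img'],230,205,60,60,12,'pics/g4.png')"
```

```text
(no output)
```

View pics/g4.png

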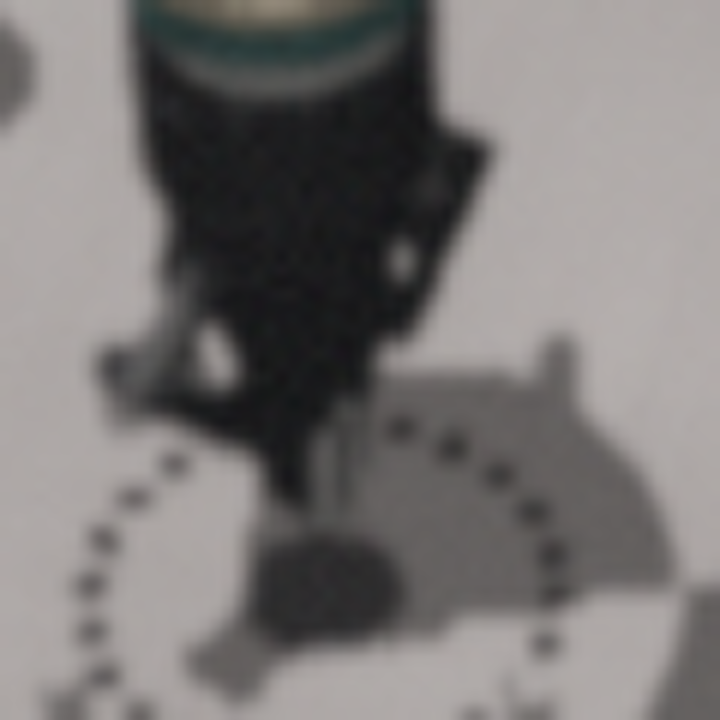

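{"api": "servo_tool", "payload": {
  "commands": [0,0,0.05,0,1,0,0,0.1,0,1,0,0,0.14,0,1]
}}

```text
clock: 4.57
eef_pos: [551.4, 234.4, 107.4]
tool_rot: [3.142, -0.0, 2.723]
force: [0.9, 0.3, -0.7]
width: -0.2
```

{"api": "servo_tool", "payload": {
  "commands": [0,0,0.04,0,1,0,0,0.08,0,1,0,0,0.12,0,1]
}}

```text
clock: 4.82
eef_pos: [551.4, 234.4, 104.3]
tool_rot: [-3.142, -0.0, 2.723]
force: [0.3, -0.1, -0.0]
width: -0.0
```

{"api": "servo_tool", "payload": {
  "commands": [0,0,0.03,0,1,0,0,0.06,0,1,0,0,0.08,0,1,0,0,0.08,0,1]
}}

```text
clock: 5.15
eef_pos: [551.3, 234.4, 102.4]
tool_rot: [-3.141, -0.0, 2.723]
force: [0.5, -0.7, -0.6]
width: -0.0
```

{"api": "servo_tool", "payload": {
  "commands": [0,0,0.03,0,1,0,0,0.06,0,1,0,0,0.06,0,1]
}}

```text
clock: 5.4
eef_pos: [551.3, 234.3, 100.8]
tool_rot: [-3.141, -0.0, 2.723]
force: [0.4, 0.3, 0.6]
width: -0.0
```

```bash
python3 -c "
from h import *
S=ctrl.get_image('side');crop(S['img'],225,205,70,70,10,'pics/g5.png')"
```

```text
(no output)
```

View pics/g5.png

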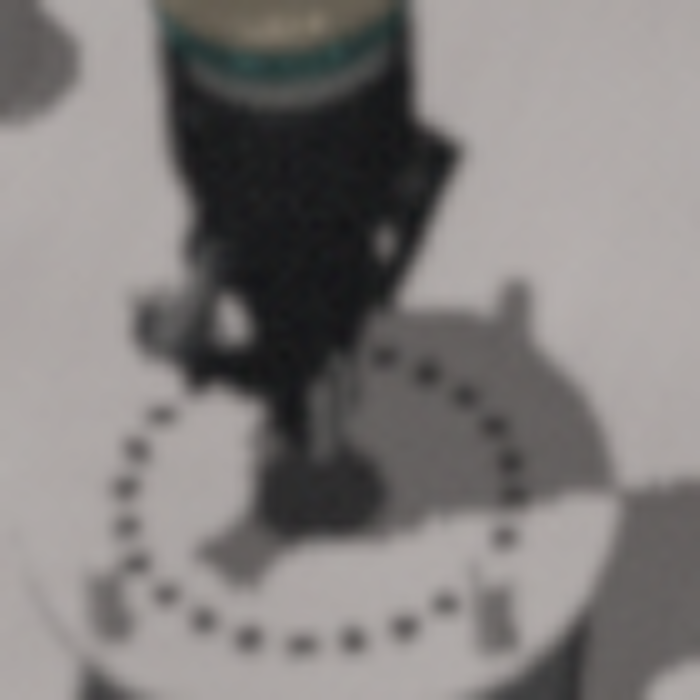

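```bash
python3 - <<'E'
from h import *
np.set_printoptions(precision=1,suppress=True)
T=ctrl.get_image("top");S=ctrl.get_image("side")
for a,b in (((73.7,326.5),(305.2,365)),((71,322),(305.2,363)),((73,317),(305,362))): print(tri(T,a,S,b))
print("z of tip from S along", plane(S,[257.5,251.5],126),plane(S,[257.5,251.5],101))
X=[[284.5,639,213],[243.5,547.5,213]];print(proj(T,X),proj(S,X))
a=cv2.imread("pics/top0.png");b=cv2.imread("pics/side0.png")
c=lambda im,x,y: cv2.resize(im[y:y+65,x:x+65],None,fx=6,fy=6,interpolation=cv2.INTER_CUBIC)
g=lambda I:np.clip(I.astype(float)*2.5,0,255).astype(np.uint8)
cv2.imwrite("pics/k.png",np.hstack([g(c(a,35,280)),g(c(b,280,310))]))
E
```

```text
[[258.8 590.9 168.6]]
[[265.4 592.8 178.5]]
[[272.7 589.  173.1]]
z of tip from S along [[544.5 245.5 126. ]] [[552.8 224.7 101. ]]
[[ 46.7 302. ]
 [ 79.1 318.6]] [[307.8 372.1]
 [333.7 342.9]]
```

View pics/k.png

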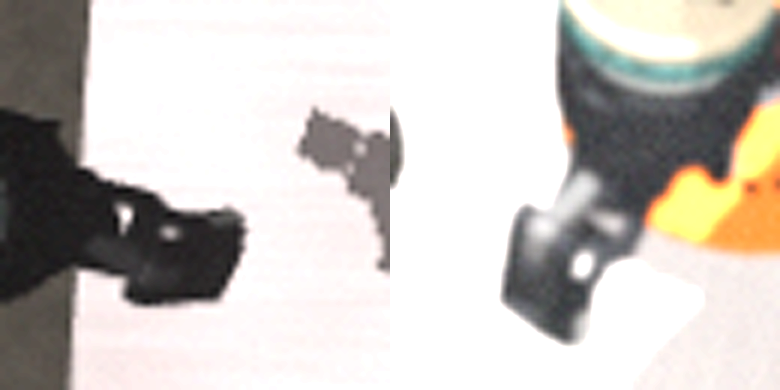

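{"api": "servo_tool", "payload": {
  "commands": [0,0,0.05,0,1,0,0,0.1,0,1,0,0,0.14,0,1,0,0,0.14,0,1]
}}

```text
clock: 5.88
eef_pos: [551.2, 234.3, 97.1]
tool_rot: [-3.141, -0.0, 2.723]
force: [-0.4, 0.3, 0.6]
width: 0.1
```

{"api": "servo_tool", "payload": {
  "commands": [0,0,0.05,0,1,0,0,0.1,0,1,0,0,0.14,0,1,0,0,0.14,0,1]
}}

```text
clock: 6.22
eef_pos: [551.2, 234.3, 93.7]
tool_rot: [-3.141, -0.0, 2.723]
force: [0.2, 0.2, -0.6]
width: -0.1
```

{"api": "servo_tool", "payload": {
  "commands": [0,0,0.05,0,1,0,0,0.1,0,1,0,0,0.14,0,1,0,0,0.14,0,1]
}}

```text
clock: 6.55
eef_pos: [551.2, 234.4, 90.2]
tool_rot: [-3.141, -0.0, 2.723]
force: [0.0, 0.2, 0.3]
width: 0.0
```

```bash
python3 -c "
from h import *
S=ctrl.get_image('side');crop(S['img'],225,205,70,70,10,'pics/g6.png')"
```

```text
(no output)
```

View pics/g6.png

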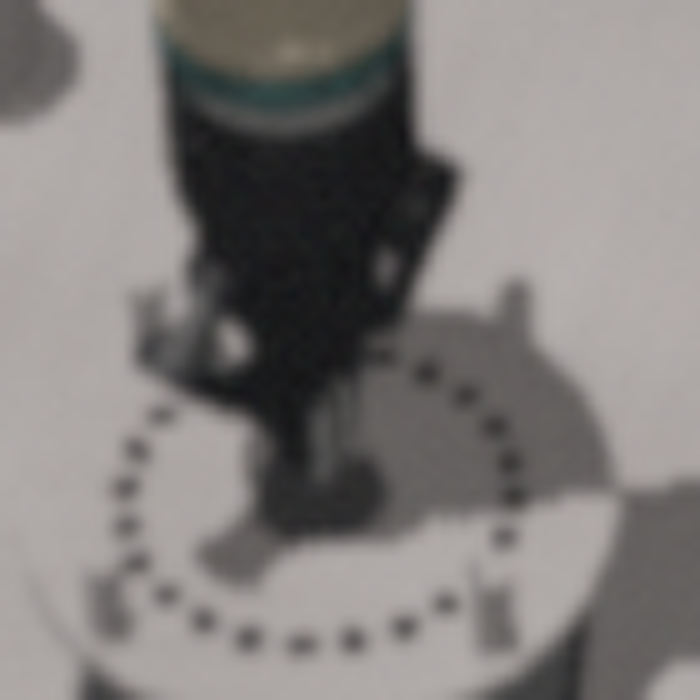

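{"api": "servo_tool", "payload": {
  "commands": [0,0,0.05,0,1,0,0,0.1,0,1,0,0,0.14,0,1,0,0,0.14,0,1]
}}

```text
clock: 6.93
eef_pos: [551.2, 234.3, 86.7]
tool_rot: [-3.141, -0.0, 2.723]
force: [-0.5, -1.4, 0.5]
width: 0.1
```

{"api": "servo_tool", "payload": {
  "commands": [0,0,0.05,0,1,0,0,0.1,0,1,0,0,0.1,0,1]
}}

```text
clock: 7.18
eef_pos: [551.2, 234.3, 84.2]
tool_rot: [-3.141, -0.0, 2.723]
force: [0.7, 0.2, -0.5]
width: 0.3
```

{"api": "servo_tool", "payload": {
  "commands": [0,0,0.05,0,1,0,0,0.1,0,1,0,0,0.1,0,1]
}}

```text
clock: 7.43
eef_pos: [551.2, 234.3, 81.7]
tool_rot: [-3.141, -0.0, 2.723]
force: [-0.4, 0.1, 0.1]
width: -0.2
```

{"api": "servo_tool", "payload": {
  "commands": [0,0,0.05,0,1,0,0,0.1,0,1,0,0,0.1,0,1]
}}

```text
clock: 7.68
eef_pos: [551.2, 234.3, 79.2]
tool_rot: [-3.141, -0.0, 2.723]
force: [-0.0, -1.3, -0.4]
width: 0.2
```

```bash
python3 -c "
from h import *
S=ctrl.get_image('side');crop(S['img'],225,205,70,70,10,'pics/g7.png')"
```

```text
(no output)
```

View pics/g7.png

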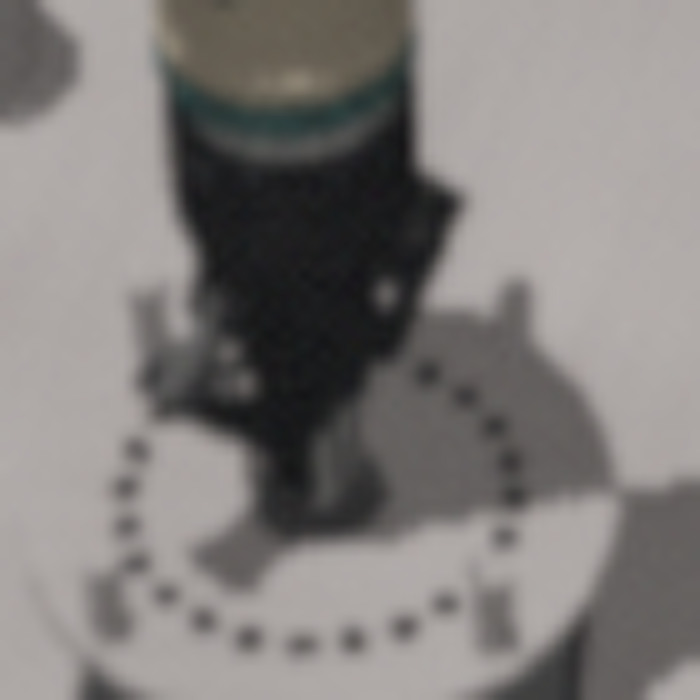

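{"api": "servo_tool", "payload": {
  "commands": [0,0,0.04,0,1,0,0,0.08,0,1,0,0,0.08,0,1]
}}

```text
clock: 7.98
eef_pos: [551.3, 234.4, 77.3]
tool_rot: [-3.141, -0.0, 2.723]
force: [-0.1, -0.5, -0.2]
width: 0.2
```

{"api": "servo_tool", "payload": {
  "commands": [0,0,0.04,0,1,0,0,0.08,0,1,0,0,0.08,0,1]
}}

```text
clock: 8.23
eef_pos: [551.2, 234.3, 75.2]
tool_rot: [-3.141, -0.0, 2.723]
force: [-0.2, 0.1, -0.5]
width: -0.2
```

{"api": "servo_tool", "payload": {
  "commands": [0,0,0.04,0,1,0,0,0.08,0,1,0,0,0.08,0,1]
}}

```text
clock: 8.48
eef_pos: [551.3, 234.3, 73.2]
tool_rot: [-3.141, -0.0, 2.723]
force: [0.3, 0.4, 0.2]
width: 0.4
```

```bash
python3 -c "
from h import *
S=ctrl.get_image('side');crop(S['img'],235,225,50,50,14,'pics/g8.png');print(proj(S,[551.3,234.3,73.2]))"
```

```text
[[257.38416711 259.49463316]]
```

View pics/g8.png

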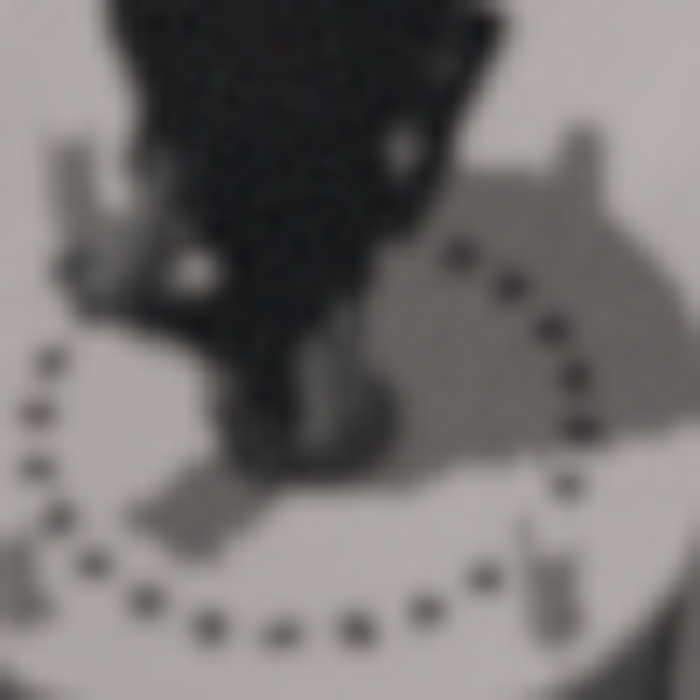

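{"api": "servo_tool", "payload": {
  "commands": [0,0,0.04,0,1,0,0,0.08,0,1,0,0,0.08,0,1]
}}

```text
clock: 8.78
eef_pos: [551.5, 234.5, 72.4]
tool_rot: [3.141, 0.0, 2.723]
force: [-0.8, -0.4, 7.3]
width: -0.2
```

{"api": "servo_tool", "payload": {
  "commands": [0,0,0.04,0,1,0,0,0.08,0,1,0,0,0.08,0,1]
}}

```text
clock: 9.03
eef_pos: [551.6, 234.5, 72.3]
tool_rot: [3.141, 0.0, 2.723]
force: [-4.4, -2.3, 21.2]
width: -0.0
```

{"api": "servo_tool", "payload": {
  "commands": [0,0,0.04,0,1,0,0,0.08,0,1,0,0,0.08,0,1]
}}

```text
clock: 9.28
eef_pos: [551.7, 234.5, 72.3]
tool_rot: [3.14, 0.001, 2.722]
force: [-9.7, -3.4, 33.7]
width: -0.0
```

{"api": "servo_tool", "payload": {
  "commands": [0,0,-0.4,0,1,0,0,-2,0,1,0,0,-3.6,0,1,-1,-1,-4.8,0,1,-2.5,-2.5,-4.8,0,1,-4,-4,-4.8,0,1,-5.84,-6.33,-4.8,0,1,-5.84,-6.33,-4.8,0,1,-5.84,-6.33,-4.8,0,1,-5.84,-6.33,-4.8,0,1]
}}

```text
clock: 10.12
eef_pos: [621.6, 22.3, 187.5]
tool_rot: [-3.138, 0.003, 2.713]
force: [0.1, -0.9, -0.3]
width: -0.2
```

```bash
python3 -c "
from h import *
T=ctrl.get_image('top');S=ctrl.get_image('side')
p=ctrl.read_state()['eef_pos'];print(p,proj(T,p),proj(S,p));cv2.imwrite('pics/t2.png',T['img']);cv2.imwrite('pics/s2.png',S['img'])
look('pics/l1.png',230,140,240,150)"
```

```text
[620.29894616  29.96499811 187.24955919] [[278.26026611 179.58561196]] [[256.03833251 189.14342338]]
```

View pics/l1.png

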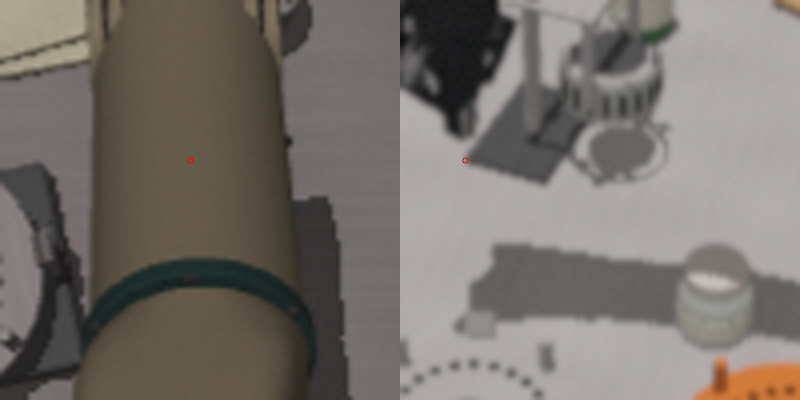

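View pics/t2.png

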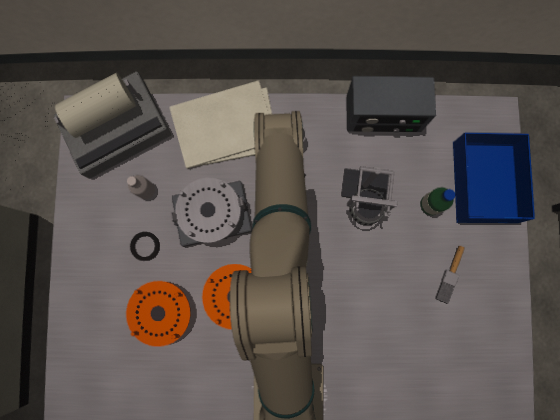

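View pics/s2.png

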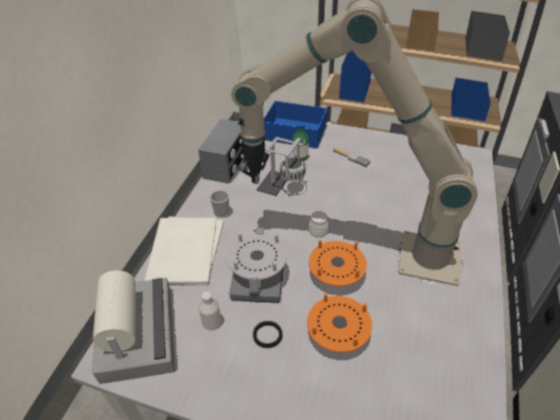

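{"api": "servo_tool", "payload": {
  "commands": [0,0,1.5,0,1,0,0,3,0,1,0,0,4.5,0,1,0,0,5.5,0,1,0,0,6.0,0,1,0,0,6.4,0,1,0,0,6.4,0,1]
}}

```text
clock: 10.9
eef_pos: [619.6, 31.8, 26.2]
tool_rot: [-3.141, -0.002, 2.725]
force: [-0.8, -0.1, -0.3]
width: 0.0
```

```bash
python3 -c "
from h import *
T,S=look('pics/l2.png',230,140,215,150)
print(ctrl.read_state()['force'])"
```

```text
[-0.05297918  0.61742268  0.28031895]
```

View pics/l2.png

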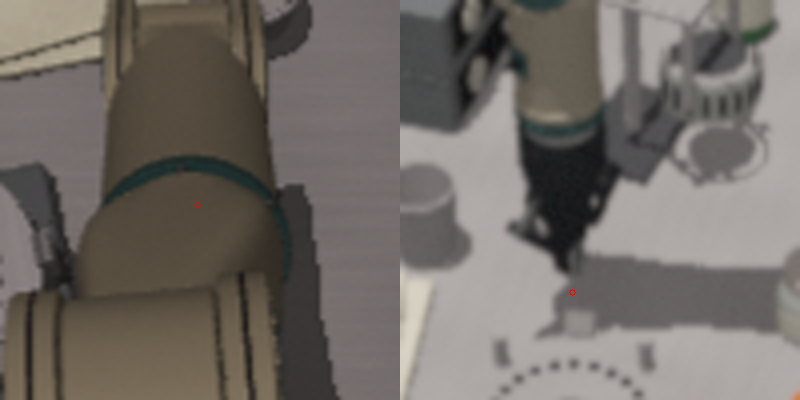

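{"api": "servo_tool", "payload": {
  "commands": [0,0,0.15,0,1,0,0,0.3,0,1,0,0,0.45,0,1,0,0,0.6,0,1,0,0,0.75,0,1,0,0,0.75,0,1]
}}

```text
clock: 11.5
eef_pos: [619.8, 30.4, 7.9]
tool_rot: [-3.141, -0.001, 2.723]
force: [0.0, -0.1, -0.1]
width: 0.1
```

{"api": "servo_tool", "payload": {
  "commands": [0,0,0.1,0,1,0,0,0.2,0,1,0,0,0.3,0,1,0,0,0.3,0,1]
}}

```text
clock: 11.83
eef_pos: [620.0, 30.4, 0.6]
tool_rot: [-3.141, -0.001, 2.723]
force: [0.1, 0.2, 0.4]
width: 0.1
```

{"api": "servo_tool", "payload": {
  "commands": [0,0,0.1,0,1,0,0,0.2,0,1,0,0,0.3,0,1,0,0,0.3,0,1]
}}

```text
clock: 12.17
eef_pos: [620.0, 30.4, -6.9]
tool_rot: [-3.141, -0.001, 2.723]
force: [-0.3, -0.0, 0.1]
width: -0.1
```

```bash
python3 -c "
from h import *
S=ctrl.get_image('side');crop(S['img'],235,190,50,50,14,'pics/l3.png');print(proj(S,ctrl.read_state()['eef_pos']))"
```

```text
[[258.57851491 229.27318938]]
```

View pics/l3.png

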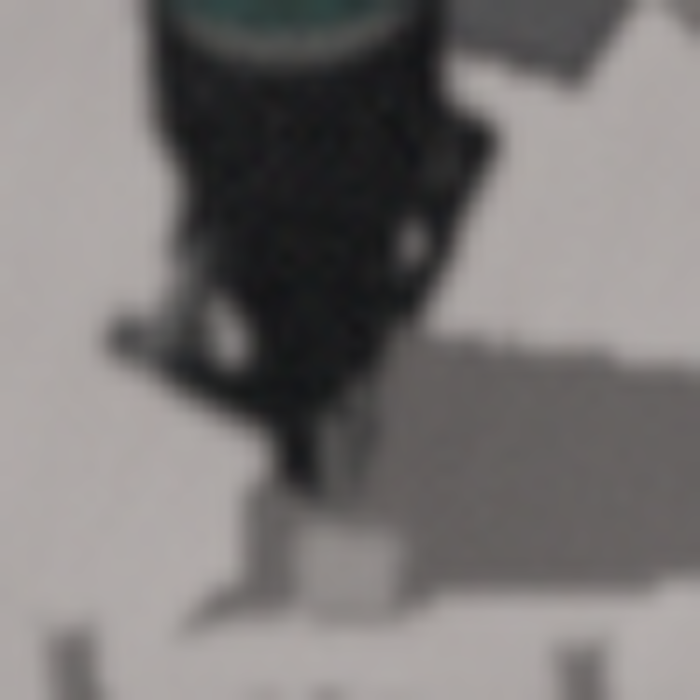

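{"api": "servo_tool", "payload": {
  "commands": [0,0,0.15,0,1,0,0,0.3,0,1,0,0,0.4,0,1,0,0,0.4,0,1]
}}

```text
clock: 12.55
eef_pos: [619.8, 30.4, -17.1]
tool_rot: [-3.141, -0.001, 2.723]
force: [-0.2, 0.8, 0.6]
width: -0.4
```

{"api": "servo_tool", "payload": {
  "commands": [0,0,0.1,0,1,0,0,0.2,0,1,0,0,0.2,0,1]
}}

```text
clock: 12.8
eef_pos: [620.1, 30.4, -21.8]
tool_rot: [-3.141, -0.001, 2.723]
force: [-0.3, 0.2, -0.1]
width: -0.1
```

{"api": "servo_tool", "payload": {
  "commands": [0,0,0.1,0,1,0,0,0.2,0,1,0,0,0.2,0,1]
}}

```text
clock: 13.05
eef_pos: [620.0, 30.5, -26.8]
tool_rot: [-3.141, -0.001, 2.723]
force: [-0.2, -0.3, -0.6]
width: 0.3
```

{"api": "servo_tool", "payload": {
  "commands": [0,0,0.08,0,1,0,0,0.16,0,1,0,0,0.16,0,1]
}}

```text
clock: 13.3
eef_pos: [620.6, 30.5, -29.5]
tool_rot: [3.141, 0.0, 2.723]
force: [-1.0, 0.9, 5.9]
width: -0.0
```

```bash
python3 -c "
from h import *
S=ctrl.get_image('side');crop(S['img'],235,190,50,50,14,'pics/l4.png');print(proj(S,ctrl.read_state()['eef_pos']))"
```

```text
[[258.7163496  233.57691214]]
```

View pics/l4.png

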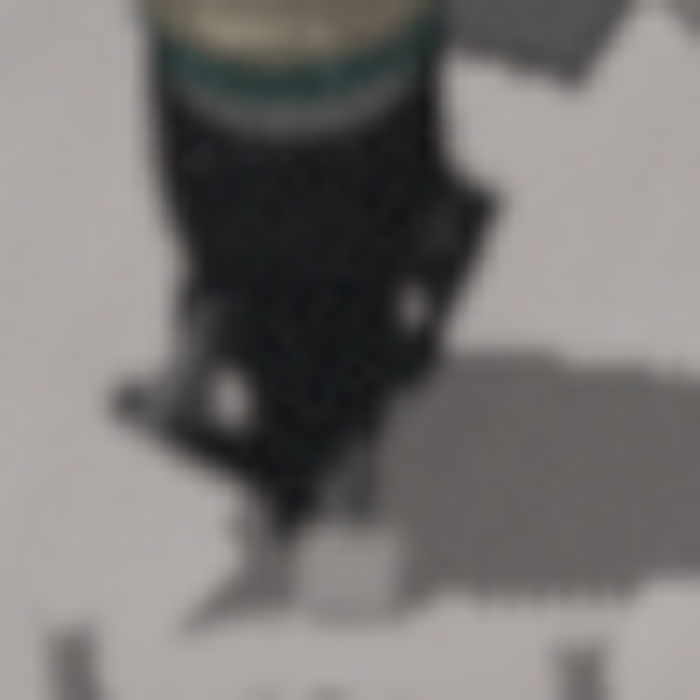

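{"api": "servo_tool", "payload": {
  "commands": [0,0,-1.5,0,1,0,0,-3,0,1,0,0,-4.5,0,1,0,0,-6,0,1,1,1.6,-6.4,0,1,2,3.2,-6.4,0,1,2.73,4.56,-6.4,0,1,2.73,4.56,-6.4,0,1,2.73,4.56,-5.6,0,1,2.73,4.56,-4.8,0,1]
}}

```text
clock: 14.18
eef_pos: [605.2, 164.9, 90.4]
tool_rot: [3.139, 0.002, 2.726]
force: [-0.4, -0.2, -0.6]
width: 0.0
```

{"api": "servo_tool", "payload": {
  "commands": [0,0,0,0,1,0,0,0,0,1]
}}

```text
clock: 14.35
eef_pos: [603.5, 161.9, 88.8]
tool_rot: [-3.14, -0.002, 2.723]
force: [0.6, 0.3, 0.3]
width: 0.0
```

```bash
python3 -c "
from h import *
T,S=look('pics/l5.png',170,140,205,190)
crop(S['img'],225,205,60,55,12,'pics/l5b.png')
print(ctrl.read_state()['eef_pos'])"
```

```text
[605.16369624 162.09263565  90.51115041]
```

View pics/l5.png

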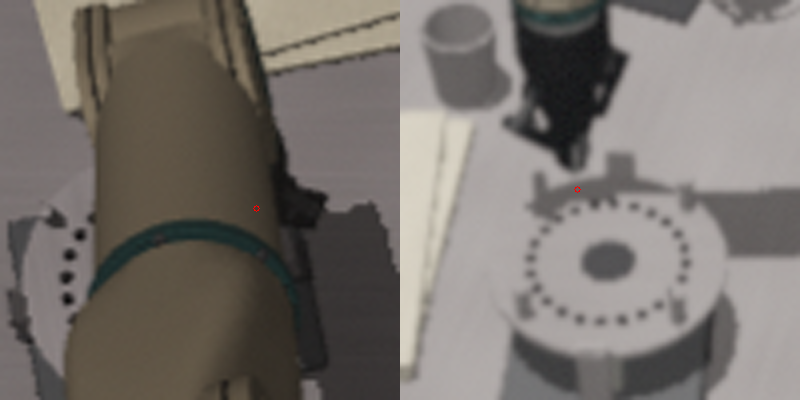

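View pics/l5b.png

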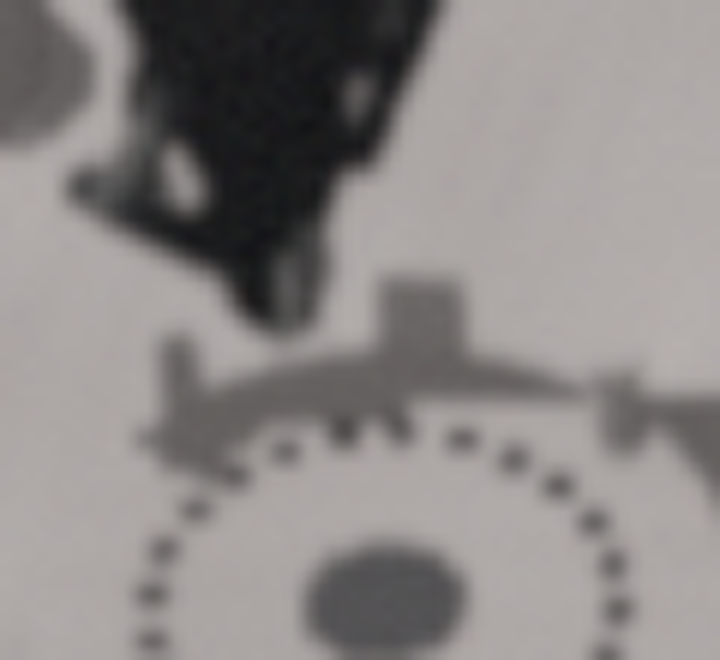

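{"api": "servo_tool", "payload": {
  "commands": [0,0.12,0,0,1,-0.03,0.24,0,0,1,-0.05,0.36,0,0,1,-0.06,0.48,0,0,1,-0.07,0.56,0,0,1,-0.07,0.56,0,0,1]
}}

```text
clock: 14.95
eef_pos: [612.0, 175.3, 89.8]
tool_rot: [3.141, 0.0, 2.724]
force: [-0.4, 0.2, -0.9]
width: 0.0
```

{"api": "servo_tool", "payload": {
  "commands": [0,0.08,0,0,1,-0.02,0.16,0,0,1,-0.03,0.2,0,0,1,-0.03,0.2,0,0,1]
}}

```text
clock: 15.28
eef_pos: [614.5, 178.6, 89.6]
tool_rot: [-3.141, -0.0, 2.723]
force: [-0.6, -0.8, 1.1]
width: -0.0
```

{"api": "servo_tool", "payload": {
  "commands": [0,0.08,0,0,1,-0.02,0.16,0,0,1,-0.03,0.24,0,0,1,-0.03,0.24,0,0,1]
}}

```text
clock: 15.62
eef_pos: [615.9, 181.1, 89.5]
tool_rot: [-3.136, -0.002, 2.722]
force: [-4.7, -5.6, 3.8]
width: -0.2
```

```bash
python3 -c "
from h import *
S=ctrl.get_image('side')
crop(S['img'],225,205,60,55,12,'pics/l6b.png')
print(ctrl.read_state()['eef_pos'])"
```

```text
[615.90221868 181.06699524  89.49711105]
```

View pics/l6b.png

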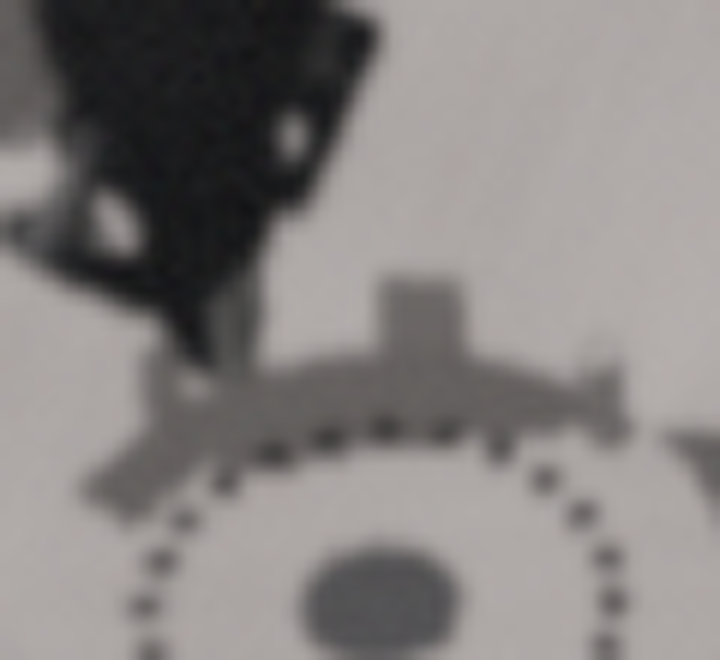

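{"api": "servo_tool", "payload": {
  "commands": [0,0.08,0,0,1,0,0.12,0,0,1,0,0.12,0,0,1,0,0.12,0,0,1]
}}

```text
clock: 16.0
eef_pos: [616.0, 181.3, 89.4]
tool_rot: [-3.133, -0.003, 2.72]
force: [-6.6, -9.8, 7.2]
width: -0.2
```

```bash
python3 -c "
from h import *
S=ctrl.get_image('side')
crop(S['img'],225,205,60,55,12,'pics/l7b.png')
print(ctrl.read_state()['eef_pos'],ctrl.read_state()['force'])"
```

```text
[616.01037788 181.26685046  89.42376793] [-6.70817746 -8.46862554  6.17812631]
```

View pics/l7b.png

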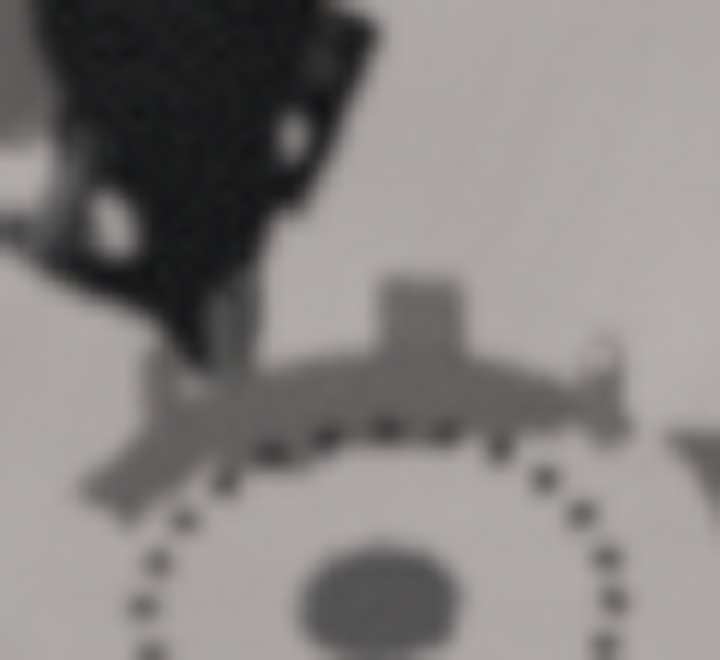

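{"api": "servo_tool", "payload": {
  "commands": [0,-0.3,0,0,1,0,-0.7,0,0,1,0,-0.8,-1.5,1,0,0,-0.8,-3,2,0,0,-0.8,-4.5,3,0,0,-0.8,-5.6,4,0,0,-0.8,-5.6,5,0,0,-0.8,-5.6,6,0,0,-0.8,-5.6,6,0]
}}

```text
clock: 16.8
eef_pos: [611.1, 169.0, 230.5]
tool_rot: [3.139, -0.0, 2.093]
force: [-0.5, 0.7, -0.2]
width: 83.1
```

```bash
python3 -c "
from h import *
np.set_printoptions(precision=2,suppress=True)
s=ctrl.read_state();print(s['clock'],s['qpos'],s['eef_pos'],s['tool_rot'])
T=ctrl.get_image('top');S=ctrl.get_image('side')
crop(T['img'],165,170,95,82,8,'pics/m1.png');crop(S['img'],220,218,80,75,8,'pics/m2.png')
crop(T['img'],335,155,70,75,8,'pics/m3.png');crop(S['img'],252,130,65,70,8,'pics/m4.png')
"
```

```text
16.8 [-0.47  0.59  0.26  1.54 -0.17  1.04  0.36] [611.06 169.05 230.5 ] [ 3.14 -0.    2.09]
```

View pics/m2.png

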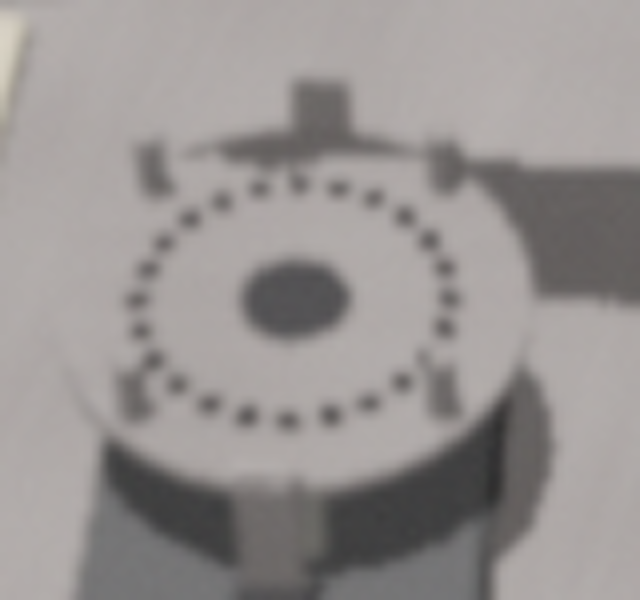

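View pics/m3.png

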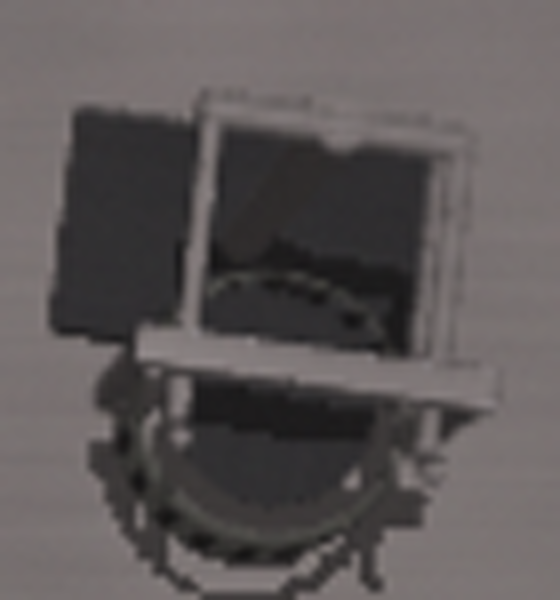

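View pics/m4.png

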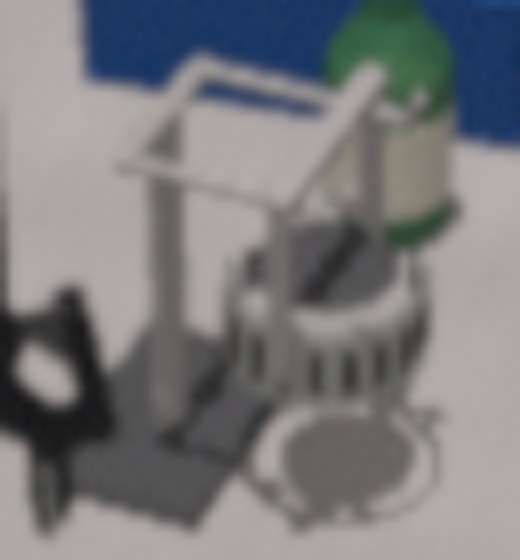

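```bash
python3 - <<'E'
from h import *
np.set_printoptions(precision=2,suppress=True)
S=ctrl.get_image('side');T=ctrl.get_image('top');cv2.imwrite('pics/s3.png',S['img']);cv2.imwrite('pics/t3.png',T['img'])
def blob(im,box,th):
    x,y,w,h=box; a=im[y:y+h,x:x+w].astype(float).max(2)
    a=cv2.resize(a,None,fx=4,fy=4,interpolation=cv2.INTER_CUBIC)
    n,l,s,c=cv2.connectedComponentsWithStats((a<th).astype(np.uint8)); i=1+s[1:,4].argmax(); return (c[i]+.5)/4-.5+[x,y],s[i,4]/16
for n in ('side0','s1','s2','s3'): print(n,blob(cv2.imread(f'pics/{n}.png'),(246,245,22,20),115))
for n in ('top0','t2','t3'): print(n,blob(cv2.imread(f'pics/{n}.png'),(194,197,26,26),80))
crop(T['img'],165,170,95,82,8,'pics/m1.png')
E
```

```text
side0 (array([256.47, 253.89]), np.float64(91.375))
s1 (array([260.8 , 255.01]), np.float64(233.4375))
s2 (array([256.57, 254.83]), np.float64(91.25))
s3 (array([256.4 , 254.98]), np.float64(90.6875))
top0 (array([206.73, 209.18]), np.float64(175.5))
t2 (array([207.31, 209.34]), np.float64(171.1875))
t3 (array([211.06, 214.97]), np.float64(126.1875))
```

View pics/m1.png

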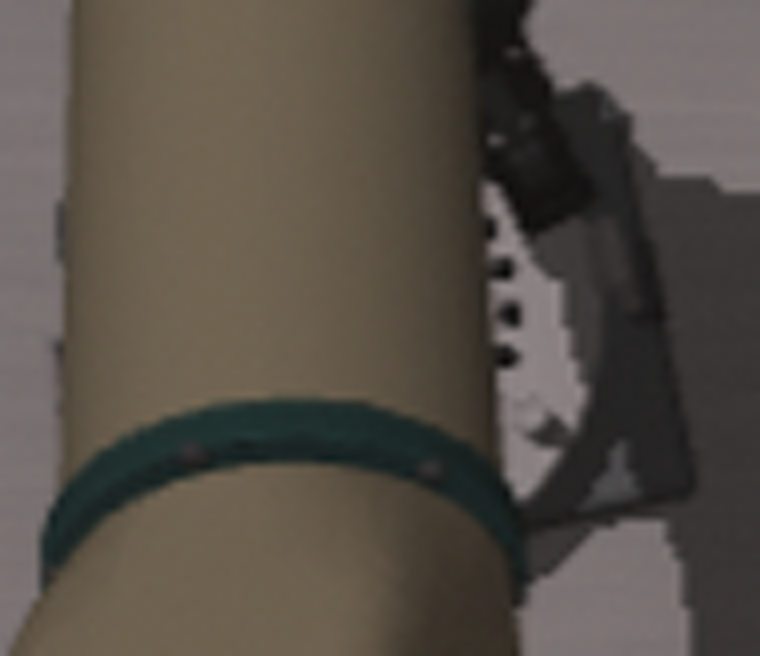

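```bash
python3 - <<'E'
from h import *
np.set_printoptions(precision=2,suppress=True)
S=ctrl.get_image('side');T=ctrl.get_image('top')
print(tri(T,[206.73,209.18],S,[256.47,253.89]),tri(T,[207.31,209.34],S,[256.57,254.83]))
print(plane(T,[207.31,209.34],102))
Tb,Sb=[207.31,209.34],[256.57,254.83]
for z in (102,108,115,126): print(z,np.array(Sb)-proj(S,plane(T,Tb,z))[0], np.array([256.47,253.89])-proj(S,plane(T,[206.73,209.18],z))[0])
E
```

```text
[[551.56 237.12 103.33]] [[551.85 236.36  97.93]]
[[550.98 235.6  102.  ]]
102 [-0.35  0.95] [-0.14 -0.34]
108 [-0.64  2.39] [-0.44  1.09]
115 [-0.99  4.07] [-0.78  2.78]
126 [-1.53  6.74] [-1.33  5.45]
```

{"api": "servo_tool", "payload": {
  "commands": [-1.4,-1,0,0.7,0,-2.8,-2.1,0,1.4,0,-4.2,-3.2,0,2.1,0,-5.6,-4.2,0,2.8,0,-7,-5.3,0,3.5,0,-8.4,-6.4,0,4.2,0,-9.8,-7.4,0,4.9,0,-11.2,-8.5,0,5.6,0,-12.56,-9.54,0,5.95,0,-12.56,-9.54,0,5.95,0]
}}

```text
clock: 17.93
eef_pos: [558.9, -230.2, 230.0]
tool_rot: [-3.142, 0.005, 1.464]
force: [-0.5, -0.6, 0.6]
width: 85.5
```

{"api": "servo_tool", "payload": {
  "commands": [0,0,0,0,0,0,0,0,0,0,0,0,0,0,0]
}}

```text
clock: 18.18
eef_pos: [561.4, -221.5, 229.3]
tool_rot: [-3.141, -0.002, 1.473]
force: [0.2, 1.2, -0.8]
width: 85.5
```

```bash
python3 -c "
from h import *
T,S=look('pics/n1.png',310,140,240,100)
print(ctrl.read_state()['eef_pos'],ctrl.read_state()['tool_rot'],ctrl.read_state()['qpos'])"
```

```text
[ 561.73713474 -220.71254271  229.402234  ] [-3.14130495e+00 -1.39447951e-03  1.47455147e+00] [ 0.05818866  0.56489721  0.43773291  1.62700225 -0.27250835  1.01128525
  0.48582407]
```

View pics/n1.png

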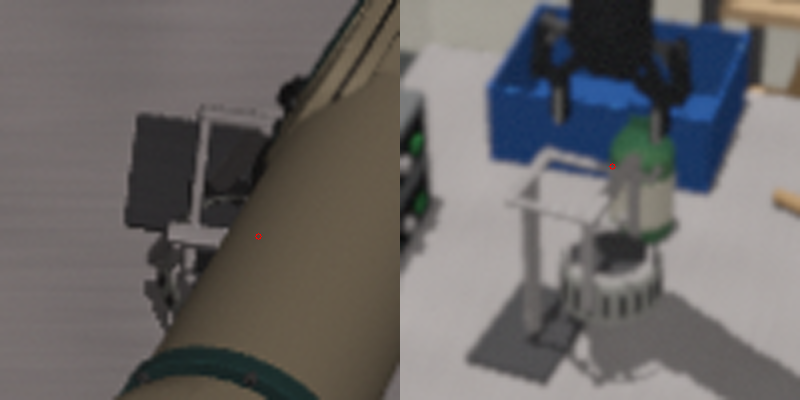

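{"api": "servo_tool", "payload": {
  "commands": [0,0,0.6,0,0,0,0,1.2,0,0,0,0,1.8,0,0,0,0,2.2,0,0,0,0,2.6,0,0,0,0,2.9,0,0,0,0,2.9,0,0]
}}

```text
clock: 18.87
eef_pos: [560.5, -221.9, 155.7]
tool_rot: [-3.139, -0.001, 1.472]
force: [-0.5, 0.2, -0.7]
width: 85.2
```

```bash
python3 -c "
from h import *
S=ctrl.get_image('side');crop(S['img'],252,110,75,75,8,'pics/n2.png')
print(ctrl.read_state()['eef_pos'],ctrl.read_state()['tool_rot'],ctrl.read_state()['force'])"
```

```text
[ 560.95221775 -222.34618117  156.63424275] [-3.14045625e+00 -3.87977331e-04  1.47194402e+00] [ 0.89364685 -0.95181304 -0.29363459]
```

View pics/n2.png

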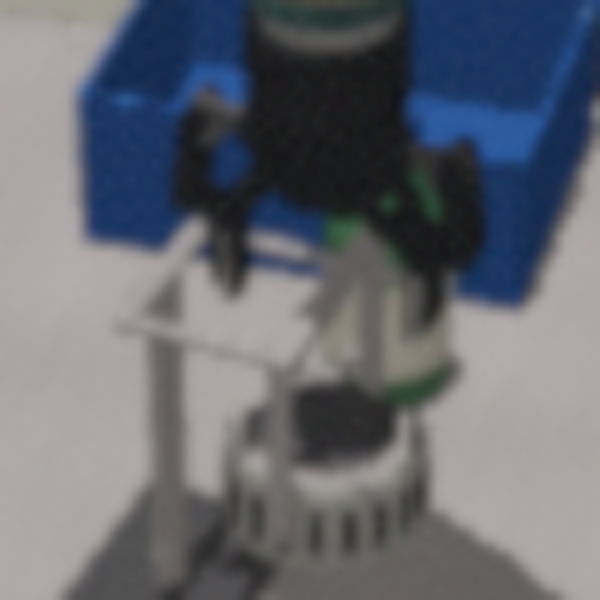

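{"api": "servo_tool", "payload": {
  "commands": [0,0,0,0,0.4,0,0,0,0,0.7,0,0,0,0,1,0,0,0,0,1,0,0,0,0,1,0,0,0,0,1,0,0,0,0,1,0,0,0,0,1,0,0,0,0,1,0,0,0,0,1]
}}

```text
clock: 19.75
eef_pos: [561.4, -222.9, 157.6]
tool_rot: [3.141, 0.0, 1.472]
force: [0.0, 0.3, 4.0]
width: 12.6
```

```bash
python3 -c "
from h import *
S=ctrl.get_image('side');crop(S['img'],252,110,75,75,8,'pics/n3.png')
print(ctrl.read_state()['eef_pos'],ctrl.read_state()['tool_rot'],ctrl.read_state()['force'],ctrl.read_state()['width'])"
```

```text
[ 561.36675165 -222.9425597   157.57608685] [3.14099522e+00 1.10314105e-04 1.47147836e+00] [-0.08046151  0.65832608  4.37480443] 12.490990191824256
```

View pics/n3.png

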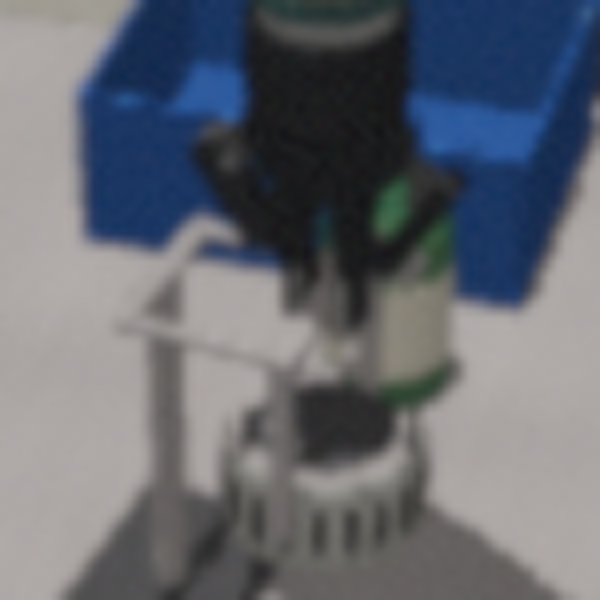

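{"api": "servo_tool", "payload": {
  "commands": [0,0,-0.2,0,1,0,0,-0.5,0,1,0,0,-0.9,0,1,0,0,-1.3,0,1,0,0,-1.8,0,1,0,0,-2.3,0,1,0,0,-2.8,0,1,0,0,-3.2,0,1,0,0,-3.5,0,1,0,0,-3.6,0,1]
}}

```text
clock: 20.63
eef_pos: [558.1, -219.8, 237.8]
tool_rot: [-3.129, -0.003, 1.472]
force: [13.0, -6.3, -69.0]
width: 11.2
```

```bash
python3 -c "
from h import *
T,S=look('pics/n4.png',310,120,240,90)
print(ctrl.read_state()['eef_pos'],ctrl.read_state()['tool_rot'],ctrl.read_state()['force'],ctrl.read_state()['width'])"
```

```text
[ 557.96012668 -219.85211669  237.59929637] [-3.12851258e+00 -2.60127951e-03  1.47173001e+00] [ 11.05562559  -4.46523111 -54.41160305] 11.056950754948842
```

View pics/n4.png

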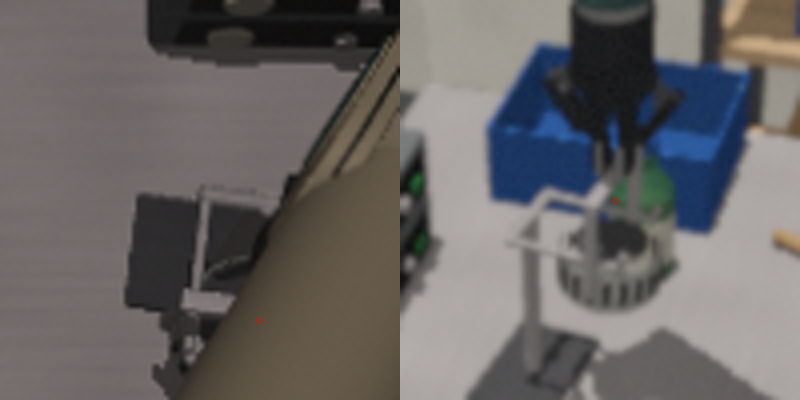

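{"api": "servo_tool", "payload": {
  "commands": [0,0,0.5,0,1,0,0,1.0,0,1,0,0,1.5,0,1,0,0,1.8,0,1,0,0,1.8,0,1]
}}

```text
clock: 21.15
eef_pos: [560.2, -222.3, 201.1]
tool_rot: [-3.139, -0.001, 1.471]
force: [-0.7, 1.1, -2.7]
width: 11.2
```

```bash
python3 -c "
from h import *
S=ctrl.get_image('side');crop(S['img'],252,90,80,75,8,'pics/n5.png')
print(ctrl.read_state()['eef_pos'],ctrl.read_state()['tool_rot'],ctrl.read_state()['force'],ctrl.read_state()['width'])"
```

```text
[ 560.76148199 -222.64896296  202.13434432] [-3.14043477e+00 -3.07053529e-04  1.47132697e+00] [-0.29231889  0.15176345 -1.66679475] 11.038154459878472
```

View pics/n5.png

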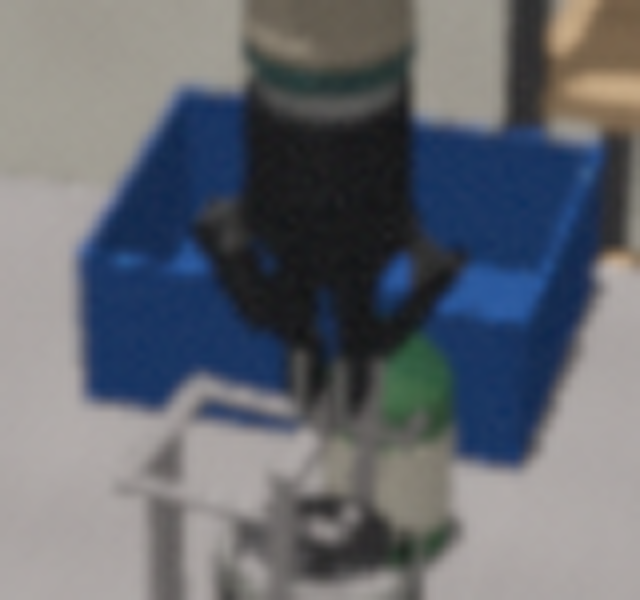

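{"api": "servo_tool", "payload": {
  "commands": [0,0,0.3,0,1,0,0,0.6,0,1,0,0,0.8,0,1,0,0,1.0,0,1,0,0,1.1,0,1,0,0,1.2,0,1,0,0,1.2,0,1]
}}

```text
clock: 21.78
eef_pos: [561.1, -222.8, 174.8]
tool_rot: [3.141, -0.001, 1.471]
force: [-5.4, 3.5, 15.2]
width: 10.6
```

{"api": "servo_tool", "payload": {
  "commands": [0,0,0.05,0,1,0,0,0.1,0,1,0,0,0.1,0,1]
}}

```text
clock: 22.03
eef_pos: [561.2, -222.8, 174.6]
tool_rot: [3.139, -0.002, 1.471]
force: [-9.4, 5.7, 30.1]
width: 11.1
```

{"api": "servo_tool", "payload": {
  "commands": [0,0,-0.1,0,0.6,0,0,-0.1,0,0,0,0,-0.1,0,0,0,0,0,0,0,0,0,0.3,0,0,0,0,0.6,0,0,0,0,0.65,0,0,0,0,0.65,0,0]
}}

```text
clock: 22.7
eef_pos: [560.3, -222.5, 152.0]
tool_rot: [-3.139, -0.001, 1.471]
force: [-1.1, 0.3, -0.8]
width: 85.5
```

```bash
python3 -c "
from h import *
S=ctrl.get_image('side');crop(S['img'],252,110,75,75,8,'pics/n6.png')
print(ctrl.read_state()['eef_pos'],ctrl.read_state()['tool_rot'],ctrl.read_state()['force'],ctrl.read_state()['width'])"
```

```text
[ 560.71926629 -222.73608181  152.60865498] [-3.14008455e+00 -2.22240300e-04  1.47132502e+00] [ 0.25356432 -1.11648358  0.13125079] 85.26005320153133
```

View pics/n6.png

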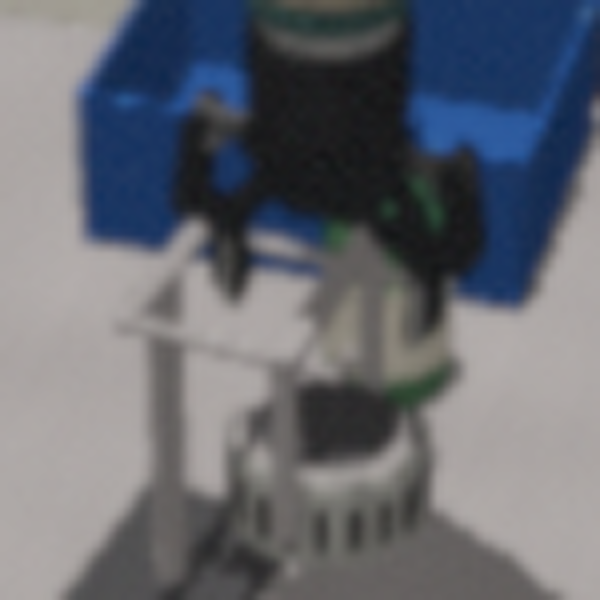

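{"api": "servo_tool", "payload": {
  "commands": [0,0,0,0,0.4,0,0,0,0,0.7,0,0,0,0,1,0,0,0,0,1,0,0,0,0,1,0,0,0,0,1,0,0,0,0,1,0,0,0,0,1,0,0,0,0,1]
}}

```text
clock: 23.5
eef_pos: [561.3, -222.9, 153.7]
tool_rot: [3.141, -0.0, 1.471]
force: [-1.2, 0.2, 2.2]
width: 13.0
```

{"api": "servo_tool", "payload": {
  "commands": [0,0,-0.2,0,1,0,0,-0.5,0,1,0,0,-0.8,0,1,0,0,-1.1,0,1,0,0,-1.3,0,1,0,0,-1.3,0,1,0,0,-1.3,0,1]
}}

```text
clock: 24.08
eef_pos: [561.3, -222.9, 186.4]
tool_rot: [3.141, 0.0, 1.471]
force: [0.4, 0.2, -2.6]
width: 12.8
```

```bash
python3 -c "
from h import *
S=ctrl.get_image('side');crop(S['img'],252,100,80,75,8,'pics/n7.png')
print(ctrl.read_state()['eef_pos'],ctrl.read_state()['tool_rot'],ctrl.read_state()['force'],ctrl.read_state()['width'])"
```

```text
[ 561.05685363 -222.6972368   185.98115239] [-3.14154733e+00 -1.68487905e-04  1.47144835e+00] [-0.0047434   0.59215729 -3.07625861] 12.617428159666781
```

View pics/n7.png

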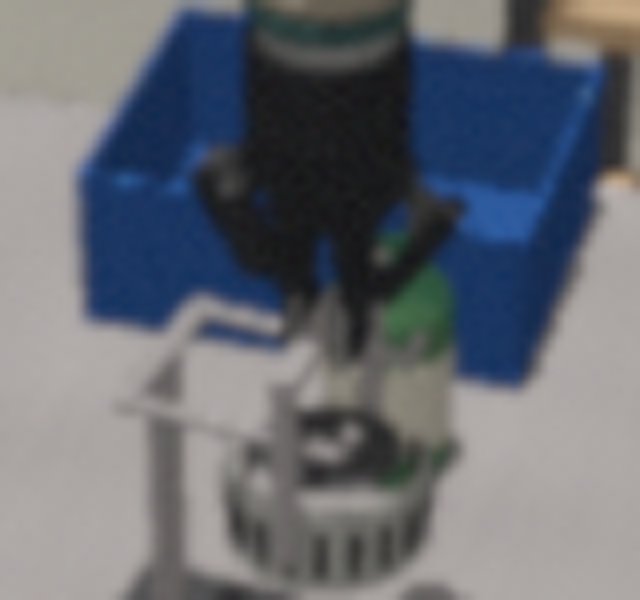

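{"api": "servo_tool", "payload": {
  "commands": [0,-0.3,0,0,1,0,-0.9,0,0,1,0,-1.6,0,0,1,0,-2.3,0,0,1,0,-3,0,0,1,0,-3.7,0,0,1,0,-4.3,0,0,1,0,-4.8,0,0,1,0,-5.1,0,0,1,0,-5.2,0,0,1]
}}

```text
clock: 24.97
eef_pos: [429.8, -209.7, 185.9]
tool_rot: [-3.14, -0.001, 1.47]
force: [-0.4, 0.4, -2.7]
width: 12.9
```

```bash
python3 -c "
from h import *
T=ctrl.get_image('top');S=ctrl.get_image('side');cv2.imwrite('pics/o1.png',np.hstack([T['img'][100:330,230:470],S['img'][80:310,200:440]]))
print(ctrl.read_state()['eef_pos'],ctrl.read_state()['tool_rot'],ctrl.read_state()['force'],ctrl.read_state()['width'])"
```

```text
[ 431.70167122 -209.97593635  186.04938291] [ 3.14127268e+00 -5.84221229e-05  1.47106378e+00] [ 0.36731119 -0.81717716 -3.59530568] 12.961907363902155
```

View pics/o1.png

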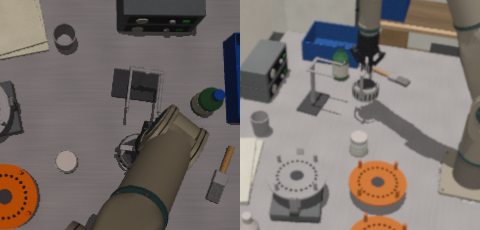

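{"api": "servo_tool", "payload": {
  "commands": [0,0,-0.6,0,1,0,0,-1.2,0,1,0.4,0,-1.8,0,1,1.2,0.2,-2.2,0,1,2.2,0.4,-2.4,0,1,3.3,0.6,-2.4,0,1,4.4,0.8,-2.4,0,1,5.5,1,-2.4,0,1,6.6,1.2,-2.4,0,1,7.7,1.4,-2.4,0,1]
}}

```text
clock: 25.9
eef_pos: [486.9, -20.1, 246.0]
tool_rot: [3.141, -0.0, 1.472]
force: [1.2, -0.2, -2.8]
width: 12.6
```

{"api": "servo_tool", "payload": {
  "commands": [1.1,0.2,0,0,1,2.2,0.4,0,0,1,3.3,0.6,0,0,1,4.4,0.8,0,0,1,5.5,1.0,0,0,1,6.6,1.2,0,0,1,7.6,1.4,0,0,1,8.5,1.5,0,0,1,9.2,1.6,0,0,1,9.6,1.6,0,0,1]
}}

```text
clock: 26.73
eef_pos: [550.1, 216.8, 245.3]
tool_rot: [3.141, -0.001, 1.475]
force: [0.7, 0.6, -1.8]
width: 12.8
```

{"api": "servo_tool", "payload": {
  "commands": [0.4,0,0,0,1,0.6,0,0,0,1,0.6,0,0,0,1,0.6,0,0,0,1]
}}

```text
clock: 27.07
eef_pos: [550.8, 226.9, 245.9]
tool_rot: [-3.141, 0.001, 1.471]
force: [0.5, -0.5, -3.3]
width: 12.8
```

```bash
python3 -c "
from h import *
T,S=look('pics/p1.png',150,130,200,170,n=110,f=3)
crop(S['img'],215,165,80,75,8,'pics/p2.png')
print(ctrl.read_state()['eef_pos'],ctrl.read_state()['tool_rot'],ctrl.read_state()['force'],ctrl.read_state()['width'])"
```

```text
[550.96179715 226.36658643 246.15062684] [3.14142416e+00 7.00619604e-04 1.46955431e+00] [-0.16358064 -0.24248846 -2.17394398] 12.632125850268176
```

View pics/p2.png

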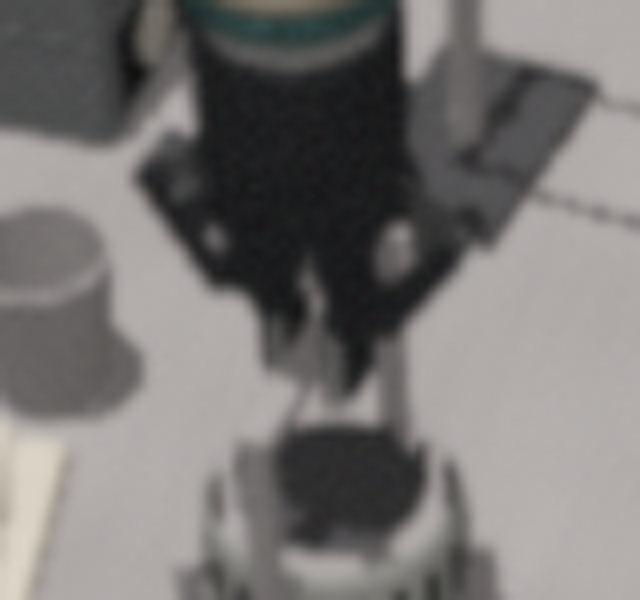

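View pics/p1.png

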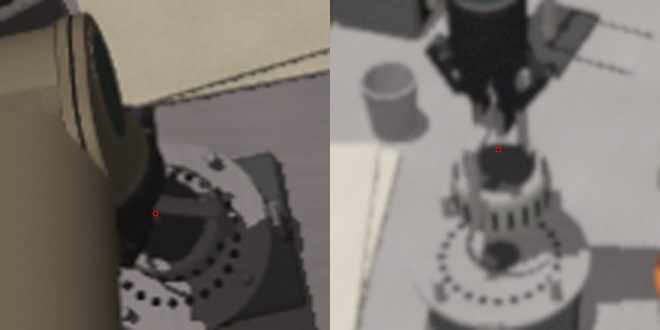

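```bash
python3 - <<'E'
from h import *
np.set_printoptions(precision=1,suppress=True)
S=ctrl.get_image('side');T=ctrl.get_image('top')
for z in (215,221): print(z,plane(S,[[258.75,225.9],[258.9,224.5]],z))
x=proj(S,[[551,226.4,221],[551,226.4,171],[551,235.6,102]]);print(x)
crop(S['img'],215,185,80,75,8,'pics/p3.png');crop(T['img'],175,165,80,75,8,'pics/p4.png')
print((x-[215,185])*8,(proj(T,[[551,226.4,221],[551,226.4,171],[551,235.6,102]])-[175,165])*8)
E
```

```text
215 [[544.6 220.4 215. ]
 [546.1 214.5 215. ]]
221 [[542.5 225.9 221. ]
 [543.9 220.2 221. ]]
[[256.  225.4]
 [256.8 236.9]
 [256.9 253.9]]
[[328.1 323.6]
 [334.5 415.1]
 [335.3 551. ]] [[224.5 299.1]
 [250.8 323.8]
 [258.5 354.7]]
```

View pics/p3.png

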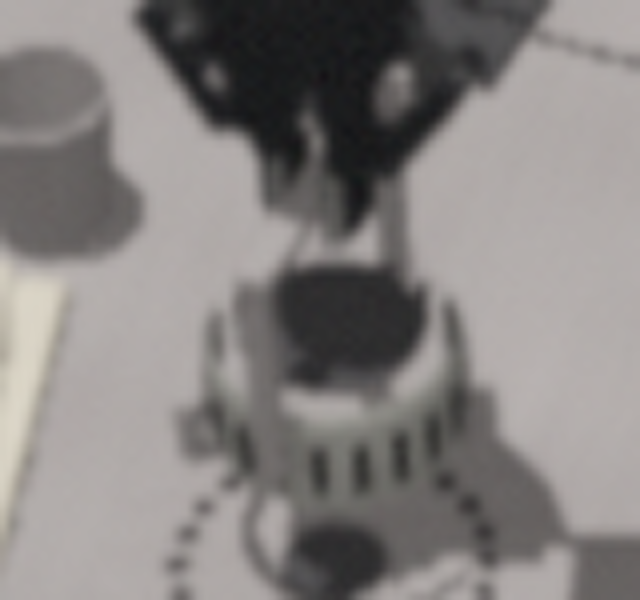

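View pics/p4.png

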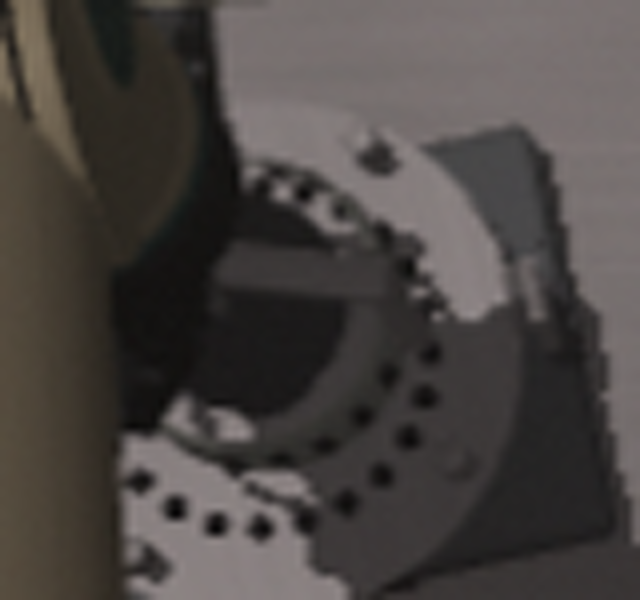

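```bash
python3 - <<'E'
from h import *
np.set_printoptions(precision=1,suppress=True)
T=ctrl.get_image('top');S=ctrl.get_image('side')
print(plane(T,[[224.3,199.5]],301))
a=1.4714
e=np.array([551,226.4])-60*np.array([np.cos(a),np.sin(a)]);print(e)
E
```

```text
[[544.8 159.4 301. ]]
[545.  166.7]
```

{"api": "servo_tool", "payload": {
  "commands": [0.3,0,0,0,1,0.64,0,0.4,0,1,0.64,0,0.9,0,1,0.64,0,1.4,0,1,0.64,0,1.8,0,1,0.64,0,2.1,0,1,0.64,0,2.1,0,1,0.64,0,2.1,0,1]
}}

```text
clock: 28.03
eef_pos: [552.3, 244.0, 193.0]
tool_rot: [-3.141, 0.0, 1.471]
force: [0.4, -0.3, -2.7]
width: 12.9
```

```bash
python3 - <<'E'
from h import *
np.set_printoptions(precision=1,suppress=True)
T=ctrl.get_image('top');S=ctrl.get_image('side')
s=ctrl.read_state();print(s['eef_pos'],s['force'],s['width'])
crop(S['img'],215,205,80,75,8,'pics/q3.png');crop(T['img'],165,165,85,82,8,'pics/q4.png')
E
```

```text
[553. 244. 194.] [ 0.6  0.  -2.1] 12.770912653850994
```

View pics/q3.png

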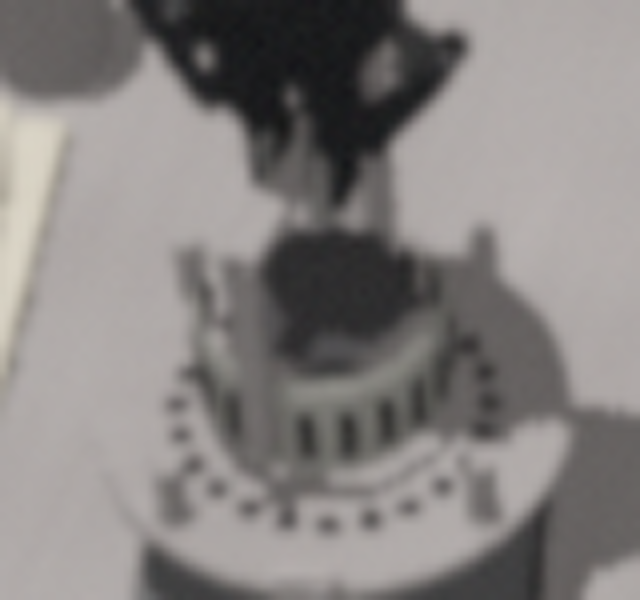

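View pics/q4.png

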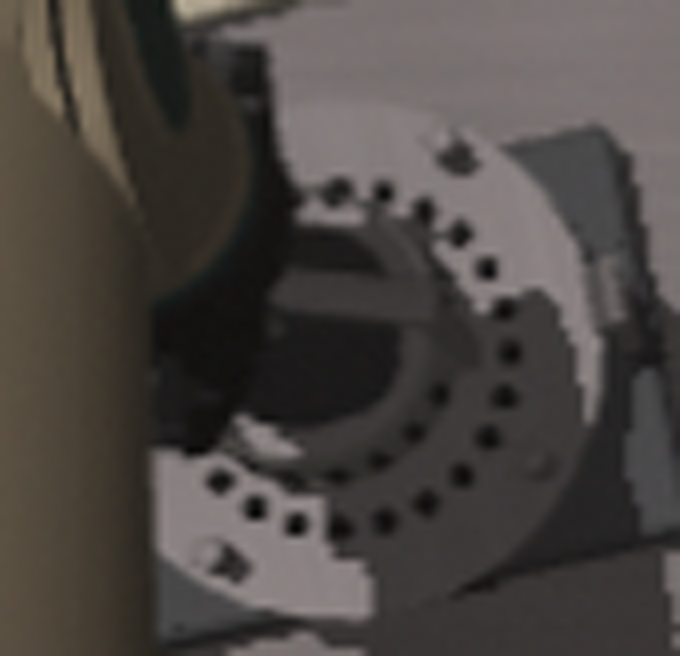

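```bash
python3 - <<'E'
from h import *
np.set_printoptions(precision=1,suppress=True)
T=ctrl.get_image('top');S=ctrl.get_image('side')
e=plane(T,uc([[437,302]],165,165,8),249);print(e, e[0,:2]+60*np.array([.099,.995]))
# S drum rim: side extremes at mid height
for z in (144,119): print(z,plane(S,uc([[202,330],[448,330]],215,205,8),z).mean(0))
for y in (231,236,241):
  c=np.array([551,y]); th=np.linspace(0,2*np.pi,60)
  r=np.c_[c[0]+50*np.cos(th),c[1]+50*np.sin(th),np.full(60,119)]
  p=(proj(S,r)-[215,205])*8; print(y,p.min(0),p.max(0))
E
```

```text
[[546.6 179.6 249. ]] [552.5 239.3]
144 [553.1 240.1 144. ]
119 [561.7 218.8 119. ]
231 [210.5 262. ] [463.5 450.6]
236 [206.1 270.6] [459.7 460.2]
241 [201.7 279.3] [455.9 469.8]
```

{"api": "servo_tool", "payload": {
  "commands": [-0.12,-0.06,0.1,0,1,-0.12,-0.06,0.2,0,1,-0.12,-0.06,0.3,0,1,-0.12,-0.06,0.38,0,1,-0.12,-0.06,0.46,0,1,-0.12,-0.06,0.5,0,1,-0.12,-0.06,0.5,0,1]
}}

```text
clock: 28.82
eef_pos: [550.4, 241.0, 180.6]
tool_rot: [-3.141, 0.0, 1.471]
force: [0.6, -0.2, -2.9]
width: 12.9
```

{"api": "servo_tool", "payload": {
  "commands": [0,0,0.03,0,1,0,0,0.06,0,1,0,0,0.06,0,1]
}}

```text
clock: 29.07
eef_pos: [550.6, 241.0, 179.4]
tool_rot: [-3.142, 0.0, 1.471]
force: [-0.5, -0.6, -2.8]
width: 12.8
```

{"api": "servo_tool", "payload": {
  "commands": [0,0,0.03,0,1,0,0,0.06,0,1,0,0,0.06,0,1]
}}

```text
clock: 29.32
eef_pos: [550.5, 241.0, 177.8]
tool_rot: [-3.141, 0.0, 1.471]
force: [0.2, 0.8, -1.8]
width: 12.6
```

{"api": "servo_tool", "payload": {
  "commands": [0,0,0.03,0,1,0,0,0.05,0,1,0,0,0.05,0,1]
}}

```text
clock: 29.57
eef_pos: [550.6, 241.1, 177.0]
tool_rot: [-3.142, -0.0, 1.471]
force: [-0.6, -0.2, 0.3]
width: 12.9
```

{"api": "servo_tool", "payload": {
  "commands": [0,0,0.03,0,1,0,0,0.05,0,1,0,0,0.05,0,1]
}}

```text
clock: 29.82
eef_pos: [550.7, 241.2, 176.9]
tool_rot: [3.141, -0.001, 1.471]
force: [-3.7, -0.5, 7.8]
width: 13.0
```

{"api": "servo_tool", "payload": {
  "commands": [0,0,-0.05,0,1,0,0,-0.05,0,0.8,0,0,-0.05,0,0.5,0,0,-0.05,0,0,0,0,-0.05,0,0,0,0,-0.05,0,0,0,0,-0.05,0,0,0,0,-0.05,0,0]
}}

```text
clock: 30.48
eef_pos: [550.6, 241.0, 176.6]
tool_rot: [-3.142, 0.0, 1.471]
force: [-0.9, -1.5, -0.5]
width: 84.9
```

```bash
python3 - <<'E'
from h import *
T=ctrl.get_image('top');S=ctrl.get_image('side')
s=ctrl.read_state();print(s['eef_pos'],s['force'],s['width'])
crop(S['img'],215,195,80,75,8,'pics/r3.png')
E
```

```text
[550.63195929 240.99188838 176.6728521 ] [-0.71516559 -0.28639672  0.17738872] 84.9608697851853
```

View pics/r3.png

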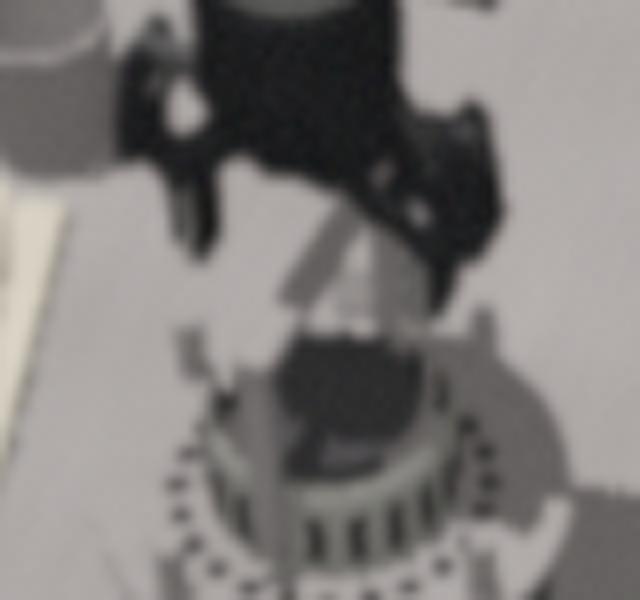

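{"api": "servo_tool", "payload": {
  "commands": [0,0,-0.6,0,0,0,0,-1.4,0,0,0,0,-2.4,0,0,0,0,-3.4,0,0,-1,0,-4.2,0,0,-2.5,0,-4.6,0,0,-4,0,-4.6,0,0,-5.5,0,-4.6,0,0,-7,0,-4.6,0,0,-8,0,-4.6,0,0]
}}

```text
clock: 31.42
eef_pos: [530.0, 37.5, 292.2]
tool_rot: [3.141, 0.001, 1.468]
force: [-0.4, -1.5, 0.2]
width: 85.2
```

{"api": "servo_tool", "payload": {
  "commands": [-1.5,0,0,0,0,-3,0,0,0,0,-4,0,0,0,0,-4,0,0,0,0,-4,0,0,0,0]
}}

```text
clock: 31.83
eef_pos: [520.6, -59.3, 292.0]
tool_rot: [3.141, -0.0, 1.467]
force: [0.3, 1.1, -0.4]
width: 85.5
```

```bash
python3 - <<'E'
from h import *
T=ctrl.get_image('top');S=ctrl.get_image('side')
s=ctrl.read_state();print(s['clock'],s['eef_pos'],s['force'],s['width'])
crop(S['img'],215,205,80,85,7,'pics/v3.png');crop(T['img'],165,165,85,85,7,'pics/v4.png');cv2.imwrite('pics/tf.png',T['img']);cv2.imwrite('pics/sf.png',S['img'])
cv2.imwrite('pics/v5.png',cv2.resize(np.hstack([T['img'],S['img']]),(800,300)))
E
```

```text
31.9333 [521.00716297 -56.32207535 291.62350497] [-0.65569144  0.18600921 -0.50821201] 85.20802198782155
```

View pics/v3.png

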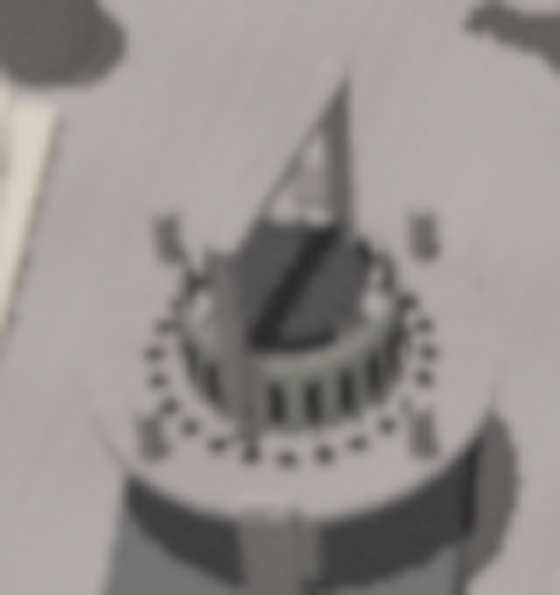

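View pics/v4.png

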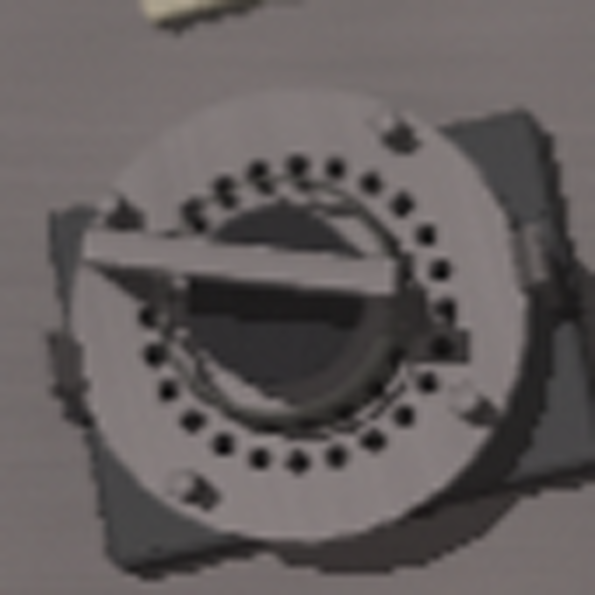

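View pics/v5.png

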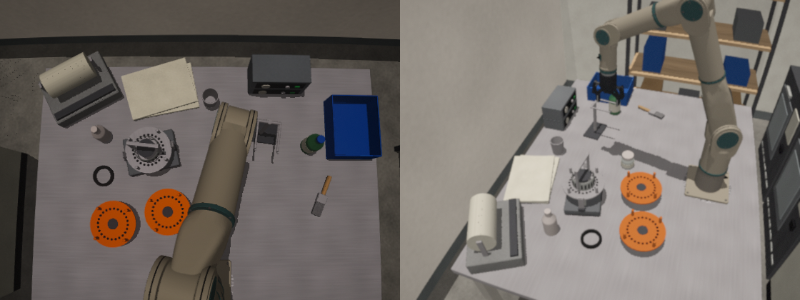

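```bash
python3 - <<'E'
from h import *
np.set_printoptions(precision=1,suppress=True)
T=ctrl.get_image('top');S=ctrl.get_image('side')
P=plane(T,uc([[388,122],[115,207],[186,483],[466,397]],165,165,7),137);c=P.mean(0);print("posts c",c)
print([ (round(float(np.hypot(*(p-c)[:2])),1),round(float((np.degrees(np.arctan2(*(p-c)[1::-1]))-45)%90),1)) for p in P])
b=plane(T,uc([[84,231],[84,262],[396,257],[396,292]],165,165,7),232);print("bar c",b.mean(0),np.hypot(*((b[0]+b[1]-b[2]-b[3])/2)[:2]))
C=plane(T,uc([[605,88],[60,205],[700,485],[130,600]],165,170,8),40)
# drum bottom right edge in T: foot circle
d=plane(T,uc([[298,313]],165,165,7),102);print("ring c",d)
v=(C[0]-C[2]+C[1]-C[3]);print("drive x",np.degrees(np.arctan2(v[1],v[0])));v=(C[1]-C[0]+C[3]-C[2]);print(np.degrees(np.arctan2(v[1],v[0]))-90)
E
```

```text
posts c [550.4 233.9 137. ]
[(82.9, 17.5), (81.2, 16.9), (83.2, 17.0), (81.9, 17.1)]
bar c [550.7 235.6 232. ] 117.72070741462827
ring c [[551.1 236.1 102. ]]
drive x 13.196001670859633
12.151120730989064
```

```bash
python3 - <<'E'
from cell import ctrl
s=ctrl.read_state();print(s['clock'],abs(s['qd']).max(),s['force'])
print(ctrl.finish_job())
E
```

```text
32.0333 0.0035291383202632636 [0.13638869 0.38305087 0.29406976]
the job is handed in; nothing more can be done
None
```

I handed the job in at 32 s. The carousel is home, and the canister stands upright on the deck about 2–3 mm from its centre. The arm is clear of everything, and I saw no bystander moved in the last pictures.

**Last checks**
- **Deck height:** it came out at about 102 mm above the table two ways: fingertip contact on the deck against contact on the table gave 101.8, and the canister's touchdown gave 102.3. The deck did not yield to a press of about 34 N.
- **Keying:** a sideways push on a post moved the carousel a few degrees, then it stopped dead. That means the slot is on the key.
- **Placement:** in the top view the canister's handle centre is at (550.7, 235.6). The deck centre is (551, 236) from its dot ring and (550.4, 233.9) from the posts.

**What disagreed or went wrong**
- **Carousel at the start:** it did not look perched and crosswise. The cameras put the deck at about 108 mm, not 126, and already within about 2° of the drive. I therefore never turned it round to make it drop. Pressing the middle brought it down about 5 mm.
- **TCP reading:** the reported z was about 29 mm below the real fingertips. I found this by touching the table and used the contact readings for heights from then on.
- **Side camera:** it is off by 1 to 2 pixels in rows.
- **First lift:** I lifted too high and the drum caught under the prongs. The wrist force was about 69 N when I read it, and the bar slipped in the fingers. I hung the canister back, took a fresh grip, lifted about 30 mm and drew it off sideways.
- **Carousel angle:** the final angle to the drive measures 4 to 5° (0.07 to 0.085 rad), because my push test took up the play. The slot's play should limit it to about 0.07 rad. It is inside the 0.1 rad limit, but not by much.

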